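# Release a shaker's transport lock through its access panel

## Task

Get the newly delivered shaker ready: stand the small dropper bottles that were left on its access panel upright in the white tray, turn both cam fasteners a quarter turn to unlock, and swing the panel right open until it rests on its stop. With the long T-handled socket key, reach down the deep bore and turn the transport-lock nut anticlockwise (about half a turn) until it comes up against its stop. Then hang the key upright in its forked stand again, close the panel fully, turn both fasteners back to locked, and leave the other things on the bench where they are.

Things in the scene. Friction and masses are not known exactly. Their poses are not given: they have to be found in the camera images.
- shaker: Cream drive unit of a lab shaker, platform off: 300 mm (its x) by 360 mm (its y), flat deck 135 mm above the bench. Fixed; place and heading vary. Origin: centre of its underside; x points away from the dark control fascia, y to its left. Rubber platform mounts (26 mm across, 21 mm high) stand on the deck at x +-128, y +-157 mm.
- panel (a joint): Hinge of the aluminium access panel (240 mm along the shaker's x, 168 mm along y, 4 mm thick, 0.3 kg), flush with the deck. Rad: 0 closed, grows as the free (-y) edge swings up and over towards +y; stop at 1.85, just past upright, where it stays by its own weight; short of upright it sinks shut slowly (damped). It cannot be lifted while a fastener is locked.
- panel_hinge (a point): Middle of the panel's hinge line, at deck height, 85 mm to the +y side of the shaker's centre; the hinge line runs along the shaker's x.
- panel_handle (a point): Middle of the grip of the panel's dark bow handle: a round bar 10 mm thick, 64 mm long, parallel to the hinge, its axis 36 mm above the panel's face and 158 mm from the hinge line. Moves with the panel; its axes are the panel's (z out of the outer face). The panel's free edge is 12 mm further out.
- cam_near (a joint): Quarter-turn cam fastener in the panel's corner nearer the fascia, 88 mm to the -x side of the panel's middle, 153 mm from the hinge. Rad: 0 locked (wing along the shaker's y, tongue under the deck), 1.57 unlocked (wing along the shaker's x), a stop at each end; anticlockwise from above unlocks. Stiffness 0.06 N m; stays as left. Can be locked again only with the panel fully closed.
- cam_near_grip (a point): Where to pinch the wing of cam_near: on its axis, 21 mm above the panel. The black wing is 12 mm thick, 34 mm long, its top 30 mm above the panel; a red mark on it points along its tongue. Its y axis lies along the wing.
- cam_far (a joint): The same kind of fastener in the panel's corner farther from the fascia, 88 mm to the +x side of the panel's middle. Rad: 0 locked, 1.57 unlocked, anticlockwise.
- cam_far_grip (a point): Where to pinch the wing of cam_far, as for cam_near.
- bore_mouth (a point): Centre of the mouth of the deep bore, under the panel, 15 mm to the -y side of the shaker's centre, ringed in red. Its rim is 112 mm above the bench (23 mm under the deck), 53 mm across, narrowing within 6 mm to the bore proper: 36.6 mm in diameter, straight down to a floor 92 mm below the rim, 20 mm above the bench.
- nut (a joint): Transport-lock nut on the bore's floor: brass hexagon, 24 mm across flats, 14 mm high, its top 34 mm above the bench. Rad: positive anticlockwise from above (loosens), starts between 0 and 0.6, stop at 3.3. Stiffness 0.15 N m; stays as left. At 0 two of its flats are square to the shaker's x axis. It can be reached only with the socket.
- key: T-handled socket key, loose, 0.35 kg, 176 mm long. Origin: centre of the socket's lower end; z up to the handle. Socket 35 mm across; hexagonal mouth 26.4 mm across flats, 26 mm deep, x axis square to two flats; on the nut it goes down to the bore's floor, with some 0.15 rad of play each way. Shaft 14 mm; collar 34 mm across, its underside 125 mm above the origin. Starts hanging in the stand.
- key_grip (a point): Middle of the key's red T-bar, on the key's axis 168 mm above its lower end. The bar lies along the key's x axis: 90 mm long, 14 mm wide, 16 mm high; pinch it across its width from above.
- stand: Forked stand for the key, fixed; place and heading vary. Origin: centre of the slot, at bench level. Two prongs along its x, 10 mm thick, 12 mm wide, tops 150 mm above the bench, leave a slot 20 mm wide, open to -x, closed at +x by a post 34 mm from the origin; 24 mm from the origin the prongs end in nibs 4 mm high. The key goes in and out with its shaft in the slot, its collar above the nibs.
- fork_seat (a point): Where the key hangs: middle of the slot, level with the prongs' top faces (150 mm above the bench). The hanging key's lower end is 25 mm above the bench.
- tray: White tray, fixed, 220 mm (its x) by 170 mm (its y), walls 45 mm high and 5 mm thick, floor 5 mm thick. Origin: centre of its underside. Place and heading vary.
- bottle_a: Dropper bottle with red cap: body 42 mm in diameter and 40 mm high, cap 25 mm across, 59 mm high in all, about 80 g. Origin: centre of its base. If present it starts on the access panel, in the half towards the hinge. Two to four of the four bottles are there; absent ones read None.
- bottle_b: Dropper bottle with blue cap: body 42 mm in diameter and 40 mm high, cap 25 mm across, 59 mm high in all, about 80 g. Origin: centre of its base. If present it starts on the access panel, in the half towards the hinge. Two to four of the four bottles are there; absent ones read None.
- bottle_c: Dropper bottle with yellow cap: body 42 mm in diameter and 40 mm high, cap 25 mm across, 59 mm high in all, about 80 g. Origin: centre of its base. If present it starts on the access panel, in the half towards the hinge. Two to four of the four bottles are there; absent ones read None.
- bottle_d: Dropper bottle with green cap: body 42 mm in diameter and 40 mm high, cap 25 mm across, 59 mm high in all, about 80 g. Origin: centre of its base. If present it starts on the access panel, in the half towards the hinge. Two to four of the four bottles are there; absent ones read None.
- beaker: Bystander: glass beaker, 60 mm across, 75 mm high, loose. Origin: centre of its base.
- wash_bottle: Bystander: white wash bottle with red cap, 60 mm across, 150 mm high, loose. Origin: centre of its base.
- buffer_bottle: Bystander: glass bottle with blue cap, 72 mm across, 140 mm high, loose. Origin: centre of its base.
- cuvette_box: Bystander: small blue block of cuvettes, 40 by 70 by 48 mm, loose. Origin: centre of its base.
- pocket_scale: Bystander: flat grey pocket scale, 120 by 75 by 20 mm, loose. Origin: centre of its base.
Things that resemble listed ones, but are neither listed nor needed, are in the scene too. Leave any turquoise look-alike of the bottle_d alone.

How it is judged:
By the outcome, as a careful person would: the job done as asked, in the order asked, and still so for the second after the job is handed in, with the robot touching nothing.
Of bottle_a, bottle_b, bottle_c, bottle_d only 2 to 4 are there at a start; the rules pass over those that are not, and their reading is None.
At some moment in a run one of bottle_a, bottle_b, bottle_c, bottle_d may be knocked a few centimetres aside while the robot is not near it.
It also fails if it takes over 210 s, if anything falls off the work surface, if the arm or the gripper's body presses on something with over 40 N, if the wrist force passes 120 N, or if a joint passes its speed limit or range.

## Robot

A 7-joint arm with a two-finger parallel gripper is mounted at the origin on the work surface. World frame = base frame: x ahead of the robot, y to its left, z up, the work surface at z = 0. Lengths are in m, angles in degrees, forces in N, time in s.
With the tool pointing down it reaches from about 0.425 to 0.875 m from the base axis. Payload 4.7 kg.
Tool frame: the origin (TCP) lies at the very end of the fingers, on their centre line; the grasp point (between the pads) lies 19 mm behind it; z points along the fingers, y is the direction in which the jaws open and shut (so a half turn about z gives the same grasp; the last joint's range is limited). The gripper opens to 87 mm and grips with 3 to 60 N. Pads are 19 mm wide; open, the fingers measure 117 mm over their backs; the gripper's body (75 mm by 190 mm) begins 51 mm behind the grasp point.
Start: joints at [76.782, 18.392, -4.016, 83.108, 1.295, 78.541, -3.26], TCP at [0.158, -0.631, 0.223] pointing down, gripper open.
Joint ranges: [-163.93, 163.93], [-17.29, 119.83], [-79.2, 71.16], [3.27, 140.29], [-89.18, 269.18], [5.43, 117.66], [-154.24, 154.24]. Speed limits (degrees/s): [147.25, 147.25, 180, 180, 180, 180, 180].

## Interface

Orientations are given as [roll, pitch, yaw] about the fixed x, y, z axes, in that order (R = Rz(yaw) Ry(pitch) Rx(roll)).
In Python, from cell import * gives the robot as it stands.
- The arm moves only by the tool drive_tool, never from a script. Its argument "moves" is text: rows parted by semicolons, each of 5 numbers parted by spaces: the shift along the tool's x, y, z in m, then the turn about the tool's z in degrees, then the gripper's target within -1 to 1 (fully open at 1, half-way at 0, shut at -1). In form: x y z yaw fingers; .... A call has exactly 8 rows; each row is the pose to reach, as a shift and turn from the pose commanded when the call began, along the tool's axes at that moment; what a row does not reach only later rows make up. A row lasts 1/10 s, in which the tool goes at most 50 mm and 8.59 degrees, less where a joint would pass 70% of its speed; a pose out of reach is approached as far as the arm can. A call with a gripper value outside its range is refused whole. The fingers move at their own pace and stop on an object; "grip_force" is the grip in N (left out, the last holds). Time passes only in rows, so rows that repeat a pose let the fingers close, or fill a call up. It gives the time, the measured TCP pose, the force and the opening at its end, in the units of the state.
- get_obs(): the state, without advancing time (a new reading comes with each control period).
- read_camera(name): name is "scene" or "top" or "wrist"; returns (picture, depth): 480x640x3 uint8, red, green, blue; 480x640 float32, m along the optical axis (not along the pixel's ray), 0 where there is no reading.
- calibration(name): a dict with "intrinsics" (3x3 intrinsics, pixels), "k1" (the pictures are not rectified: a ray, as slopes to the right and down, at radius r is drawn at 1 + k1 r^2 times it, then the intrinsics apply), "cam_to_world" (4x4, takes a point from camera to world coordinates); the wrist camera has in their place "T_tool_cam" (4x4, takes a point from camera to tool coordinates, whose origin is the TCP and whose axes are the flange's). Camera axes: x right, y up, looking along -z (the intrinsics and any distortion apply to the point x, -y, -z); pixel columns grow to the right and rows downward; lengths in m; the calibration is good to about 2 mm. A picture is of the moment at which its call begins: read the wrist's pose just before it. calibration takes no time and is no camera call.
- sign_off(): hands the job in, once; it reports no verdict.
Trained networks look in the newest picture that a camera, given by its name, has taken for a name from the list of things; names that differ only in an ending like _2 or _b are one class to them, and where a whole thing is asked for, a point or a joint stands for the part that bears it (a point fixed in the world has none). Each returns a list of dicts, best first, with "conf" (0 to 1); they miss things now and then, are a little off and sometimes report something else, mostly with a low value. They report only what shows in the picture. A call takes as long as a camera call. They do not tell look-alikes from the thing itself.
- search_frame(camera, name): "uv" ([column, row] in pixels, amid what is visible of it).
- pinpoint(camera, name): "uv" ([column, row] in pixels: a listed point, or the origin of a listed thing).
The state is a dict: "time_s": time; "qpos": joint angles; "joint_velocities": joint speeds; "effort": joint torques, N m; "tool_pos": TCP position; "tool_rot": TCP orientation; "force": force on the tool from outside, world axes, zero at the start; "wrist_torque": the same for the moment, N m; "grip_width": finger opening in m.
Only numpy, scipy, OpenCV 4.12 (cv2) and the standard library are available. Lean on these libraries where they do the work, as an engineer would, in place of code of your own. Each camera call takes 0.05 s, during which the arm holds its last target. There are 200 camera calls.

## Working session

There is one attempt and no reset: what is moved stays moved. The work goes in short steps, Python scripts to look and compute and a tool call to move; the robot and the scene stay as the last step left them, time stands still between calls to the robot, and variables do not carry over. Pictures are saved under pics/ and viewed, about 12 in all and at most 16, crops included, and the job is handed in when it is done.

Besides the shell and the picture viewer there is one more tool, called in YAML: its name, and indented under it one key for each argument. drive_tool: Moves the arm, as the interface text tells. Its arguments: {"type":"object","properties":{"moves":{"type":"string"},"grip_force":{"type":"number"}},"required":["moves"]}

```bash
ls; mkdir -p pics; cat > h.py <<'E'
from cell import *
import numpy as np, cv2
from scipy.spatial.transform import Rotation as R
def cam(name):
    c=calibration(name); o=get_obs()
    T=c.get("cam_to_world")
    if T is None:
        W=np.eye(4); W[:3,:3]=R.from_euler('xyz',o["tool_rot"],degrees=True).as_matrix(); W[:3,3]=o["tool_pos"]
        T=W@np.array(c["T_tool_cam"])
    return np.array(c["intrinsics"]),float(c["k1"]),np.array(T)
def ray(C,uv):
    K,k1,T=C
    d=np.linalg.inv(K)@[uv[0],uv[1],1]
    p=cv2.undistortPoints(np.array([[uv]],float),K,np.array([k1,0,0,0,0.]))[0,0]
    return T[:3,3],T[:3,:3]@np.array([p[0],-p[1],-1])
def atz(C,uv,z):
    o,d=ray(C,uv); return o+d*(z-o[2])/d[2]
def atdepth(C,uv,dep):
    o,d=ray(C,uv); return o+d*dep
def proj(C,P):
    K,k1,T=C; q=np.linalg.inv(T)@np.append(P,1); x,y=q[0]/-q[2],-q[1]/-q[2]
    s=1+k1*(x*x+y*y); return (K@[x*s,y*s,1])[:2]
def save(n,im): cv2.imwrite('pics/'+n+'.png',cv2.cvtColor(im,cv2.COLOR_RGB2BGR))
E
cat > a.py <<'E'
from h import *
np.set_printoptions(precision=3,suppress=True)
print(get_obs())
Z={'panel_hinge':.135,'panel_handle':.171,'cam_near_grip':.156,'cam_far_grip':.156,'shaker':0,'key_grip':.193,'fork_seat':.15,'stand':0,'tray':0,'bottle_a':.135,'bottle_b':.135,'bottle_c':.135,'bottle_d':.135,'beaker':0,'wash_bottle':0,'buffer_bottle':0,'cuvette_box':0,'pocket_scale':0}
for n in ['top','scene']:
    im,d=read_camera(n); save(n,im); C=cam(n); print(n,C[0][0],C[1],C[2][:3,3])
    np.save(n+'_d.npy',d)
    for k,z in Z.items():
        for r in pinpoint(n,k)[:4 if 'bott' in k else 2]:
            print(n,k,round(r['conf'],2),np.round(r['uv'],0),atz(C,r['uv'],z))
print(get_obs()['time_s'])
E
python3 a.py
```

```text
pics
{'time_s': 0.0, 'qpos': array([76.781, 18.439, -4.015, 83.176,  1.295, 78.54 , -3.26 ]), 'joint_velocities': array([-0.084, -0.051, -0.003,  0.098,  0.068, -0.042, -0.041]), 'effort': array([  0.   , -49.128,  -0.404, -31.253,  -0.064,   0.044,   0.   ]), 'tool_pos': array([ 0.157, -0.63 ,  0.221]), 'tool_rot': array([-179.889,    0.006,   14.029]), 'force': array([-0.561, -0.044, -0.438]), 'wrist_torque': array([-0.073, -0.057,  0.   ]), 'grip_width': 0.08730250215387142}
top [475.401   0.    319.385] -0.019661777970986765 [ 0.302 -0.022  1.342]
top panel_hinge 0.63 [238. 218.] [0.567 0.2   0.135]
top panel_hinge 0.24 [288. 176.] [0.679 0.069 0.135]
top panel_handle 0.74 [292. 212.] [0.576 0.055 0.171]
top panel_handle 0.58 [398. 191.] [ 0.628 -0.212  0.171]
top cam_near_grip 0.54 [293. 242.] [0.501 0.055 0.156]
top cam_far_grip 0.45 [288. 178.] [0.67  0.067 0.156]
top cam_far_grip 0.41 [164. 297.] [0.364 0.376 0.156]
top shaker 0.59 [272. 224.] [0.58  0.126 0.   ]
top key_grip 0.69 [444. 188.] [ 0.627 -0.325  0.193]
top key_grip 0.57 [409. 173.] [ 0.668 -0.24   0.193]
top fork
[... 1896 characters left out ...]
0.78 [255. 244.] [ 0.413 -0.281  0.   ]
scene tray 0.23 [176. 264.] [ 0.575 -0.442  0.   ]
scene bottle_a 0.69 [400. 298.] [0.608 0.183 0.135]
scene bottle_b 0.69 [400. 298.] [0.608 0.183 0.135]
scene bottle_c 0.69 [400. 298.] [0.608 0.183 0.135]
scene bottle_d 0.69 [400. 298.] [0.608 0.183 0.135]
scene beaker 0.57 [514. 337.] [0.494 0.446 0.   ]
scene wash_bottle 0.98 [197. 215.] [ 0.354 -0.52   0.   ]
scene wash_bottle 0.38 [348. 264.] [ 0.396 -0.005  0.   ]
scene buffer_bottle 0.6 [172. 298.] [ 0.69  -0.372 -0.   ]
scene buffer_bottle 0.41 [257. 242.] [ 0.405 -0.28  -0.   ]
scene cuvette_box 0.98 [511. 300.] [0.372 0.427 0.   ]
scene pocket_scale 0.7 [175. 265.] [ 0.58  -0.442  0.   ]
1.9
```

```bash
python3 - <<'E'
import cv2,numpy as np
t=cv2.imread('pics/top.png'); cv2.imwrite('pics/t1.png',cv2.resize(t[140:340,140:540],None,fx=2,fy=2,interpolation=2))
t=cv2.imread('pics/scene.png'); cv2.imwrite('pics/s1.png',cv2.resize(t[190:390,140:540],None,fx=2,fy=2,interpolation=2))
E
```

```text
(no output)
```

View pics/t1.png

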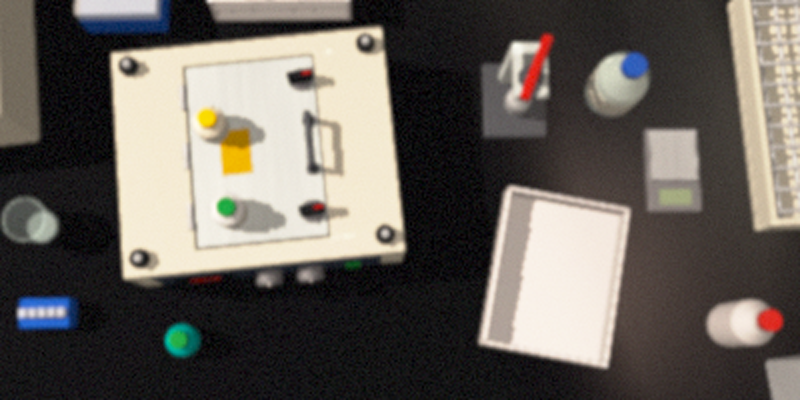

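View pics/s1.png

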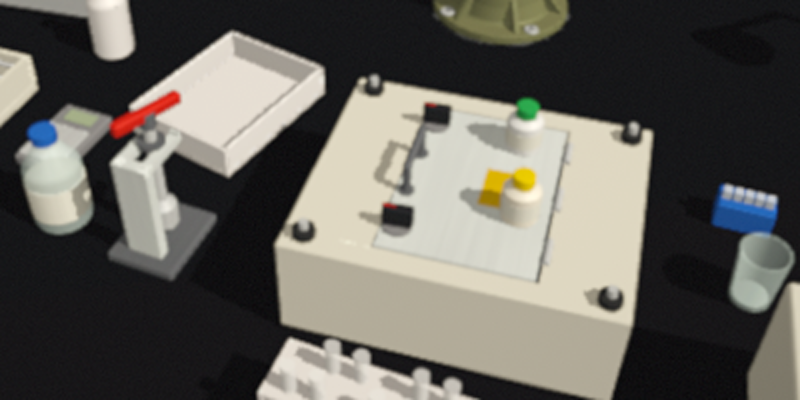

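```bash
cat > plan.py <<'E'
# usage: plan.py "x y z yaw" "x y z yaw" ... -> tool-frame shift per call
import sys; from h import *
o=get_obs(); p=np.array(o['tool_pos']); y=o['tool_rot'][2]
print('now',o['time_s'],np.round(p,4),round(y,2),'F',np.round(o['force'],1),'T',np.round(o['wrist_torque'],2),'w',round(o['grip_width'],4),'q',np.round(o['qpos'],0))
for a in sys.argv[1:]:
    v=np.array(a.split(),float); d=v[:3]-p; c,s=np.cos(np.radians(y)),np.sin(np.radians(y))
    print(a,' => %.4f %.4f %.4f %.1f'%(c*d[0]+s*d[1],s*d[0]-c*d[1],-d[2],-(v[3]-y)), ' dist %.3f'%np.linalg.norm(d))
    p,y=v[:3],v[3]
E
python3 - <<'E'
from h import *
print(calibration('wrist')['T_tool_cam'],calibration('wrist')['intrinsics'])
E
python3 plan.py "0.27 -0.42 0.40 40" "0.41 -0.10 0.42 70" "0.52 0.12 0.40 95"
```

```text
[[-4.71075191e-04  9.69803238e-01  2.43888207e-01  6.67385321e-02]
 [ 9.99999478e-01  6.77916077e-04 -7.64162662e-04  1.77694072e-04]
 [-9.06423161e-04  2.43887720e-01 -9.69803051e-01 -1.61735919e-01]
 [ 0.00000000e+00  0.00000000e+00  0.00000000e+00  1.00000000e+00]] [[428.78522204   0.         319.30481653]
 [  0.         428.78522204 239.1331799 ]
 [  0.           0.           1.        ]]
now 1.9 [ 0.1575 -0.6306  0.2226] 14.03 F [-0.7  0.1 -0.1] T [-0.01 -0.01  0.03] w 0.0871 q [77. 18. -4. 83.  1. 79. -3.]
0.27 -0.42 0.40 40  => 0.1602 -0.1771 -0.1774 -26.0  dist 0.297
0.41 -0.10 0.42 70  => 0.3129 -0.1551 -0.0200 -30.0  dist 0.350
0.52 0.12 0.40 95  => 0.2444 0.0281 0.0200 -25.0  dist 0.247
```

drive_tool:
  moves: "0.08 -0.0885 -0.0887 -13 1; 0.16 -0.177 -0.1774 -26 1; 0.16 -0.177 -0.1774 -26 1; 0.16 -0.177 -0.1774 -26 1; 0.16 -0.177 -0.1774 -26 1; 0.16 -0.177 -0.1774 -26 1; 0.16 -0.177 -0.1774 -26 1; 0.16 -0.177 -0.1774 -26 1"

```text
time_s: 2.7
tool_pos: [0.2704, -0.4199, 0.4011]
tool_rot: [179.8, 0.1, 40.1]
force: [-0.7, -0.7, -0.2]
grip_width: 0.087
```

drive_tool:
  moves: "0.313 -0.155 -0.02 -30 1; 0.313 -0.155 -0.02 -30 1; 0.313 -0.155 -0.02 -30 1; 0.313 -0.155 -0.02 -30 1; 0.313 -0.155 -0.02 -30 1; 0.313 -0.155 -0.02 -30 1; 0.313 -0.155 -0.02 -30 1; 0.313 -0.155 -0.02 -30 1"

```text
time_s: 3.5
tool_pos: [0.4118, -0.0942, 0.4197]
tool_rot: [180.0, -0.1, 70.6]
force: [0.3, -0.8, 0.5]
grip_width: 0.0868
```

drive_tool:
  moves: "0.2444 0.028 0.02 -25 1; 0.2444 0.028 0.02 -25 1; 0.2444 0.028 0.02 -25 1; 0.2444 0.028 0.02 -25 1; 0.2444 0.028 0.02 -25 1; 0.2444 0.028 0.02 -25 1; 0.2444 0.028 0.02 -25 1; 0.2444 0.028 0.02 -25 1"

```text
time_s: 4.3
tool_pos: [0.52, 0.1173, 0.3991]
tool_rot: [-179.9, 0.0, 94.8]
force: [0.5, -0.4, -0.1]
grip_width: 0.0866
```

```bash
cat > look.py <<'E'
import sys; from h import *
np.set_printoptions(precision=4,suppress=True)
tag=sys.argv[1]; C=cam('wrist'); im,d=read_camera('wrist'); save(tag,im); np.save(tag+'_d.npy',d); np.savez(tag+'_C.npz',K=C[0],k=C[1],T=C[2])
print('t',get_obs()['time_s'])
for a in sys.argv[2:]:
    k,z=a.split('='); z=float(z)
    for r in pinpoint('wrist',k)[:4]:
        print(k,round(r['conf'],2),np.round(r['uv'],0),atz(C,r['uv'],z))
E
python3 look.py w1 panel_hinge=.135 panel_handle=.171 cam_near_grip=.156 cam_far_grip=.156 shaker=0 bottle_a=.135
python3 - <<'E'
from h import *
im=cv2.imread('pics/w1.png'); C=cam('wrist')
# color of caps
hsv=cv2.cvtColor(im,cv2.COLOR_BGR2HSV)
for n,lo,hi in [('yellow',(18,120,120),(35,255,255)),('green',(45,100,60),(85,255,255)),('red',(0,150,90),(6,255,255)),('blue',(105,120,80),(130,255,255))]:
    m=cv2.inRange(hsv,lo,hi); N,L,S,c=cv2.connectedComponentsWithStats(m)
    for i in range(1,N):
        if S[i,4]>60: print(n,S[i],c[i].round(1),atz(C,c[i],.194),atz(C,c[i],.165))
E
```

```text
t 4.35
panel_hinge 0.81 [376. 109.] [0.5676 0.2089 0.135 ]
panel_hinge 0.22 [372. 210.] [0.5742 0.1101 0.135 ]
panel_handle 0.61 [379. 282.] [0.5836 0.0474 0.171 ]
panel_handle 0.56 [366. 183.] [0.5612 0.1411 0.171 ]
cam_near_grip 0.87 [289. 271.] [0.4955 0.046  0.156 ]
cam_far_grip 0.91 [469. 268.] [0.6751 0.0643 0.156 ]
cam_far_grip 0.48 [374. 211.] [0.573  0.1131 0.156 ]
shaker 0.86 [367. 183.] [0.5818 0.1229 0.    ]
bottle_a 0.9 [295. 160.] [0.4929 0.1536 0.135 ]
bottle_a 0.88 [418. 144.] [0.6119 0.18   0.135 ]
bottle_a 0.55 [182.  81.] [0.3795 0.2208 0.135 ]
yellow [412 135  29  28 651] [426.  148.1] [0.60608833 0.17971007 0.194     ] [0.61333313 0.17925618 0.165     ]
yellow [ 349  154   59   39 2151] [376.3 173.8] [0.5662614  0.15412725 0.194     ] [0.57036714 0.15165699 0.165     ]
yellow [ 64 286  27  70 503] [ 72.3 319.1] [ 0.29031532 -0.00797314  0.194     ] [ 0.27267167 -0.02321975  0.165     ]
yellow [563 329  12  24 138] [569.2 339.7] [0.77799617 0.01121671 0.194     ] [ 0.79879032 -0.0025174   0.165     ]
yellow [ 282  366  358   30 5279] [471.2 383.6] [ 0.68629378 -0.04273552  0.194     ] [ 0.69986017 -0.06072202  0.165     ]
green [155  59  40  30 752] [171.8  73.8] [0.38868399 0.22287515 0.194     ] [0.37879352 0.22582343 0.165     ]
green [280 153  27  28 580] [292.8 166.7] [0.49465757 0.1539088  0.194     ] [0.49311967 0.15142132 0.165     ]
red [466 273   5  13  61] [468.1 279. ] [0.66225342 0.06646969 0.194     ] [0.67392501 0.05709048 0.165     ]
blue [556   0  41  88 288] [564.2  47.5] [0.71418598 0.2763235  0.194     ] [0.72995077 0.28348444 0.165     ]
```

View pics/w1.png

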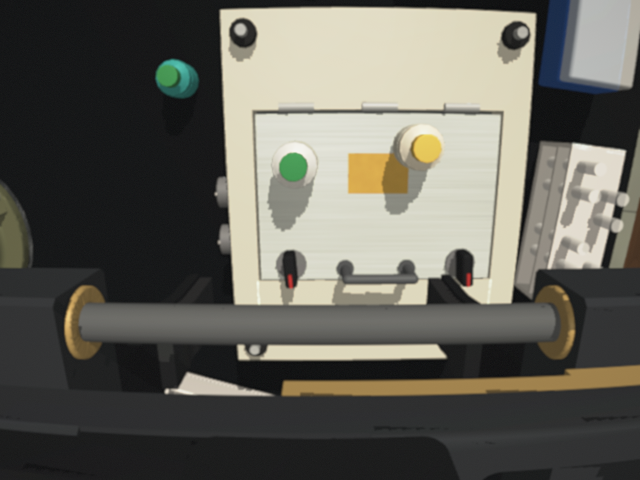

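```bash
python3 - <<'E'
from h import *
np.set_printoptions(precision=4,suppress=True)
z=np.load('w1_C.npz'); C=(z['K'],float(z['k']),z['T']); d=np.load('w1_d.npy')
for u,v in [(235,150),(310,230),(470,180),(520,200)]: print((u,v),atdepth(C,(u,v),d[v,u]))
pts=[((254,112),(-120,83),.135),((501.5,113),(120,83),.135),((491,279),(120,-85),.135),((260,279),(-120,-85),.135),
((289,271),(-88,-68),.156),((469,268),(88,-68),.156),((379,282),(0,-73),.171),((376,109),(0,85),.135),((240,29),(-128,157),.156),((518,33),(128,157),.156)]
A=np.array([p[1] for p in pts])/1e3; B=np.array([atz(C,p[0],p[2])[:2] for p in pts])
a,b=A-A.mean(0),B-B.mean(0); th=np.arctan2((a[:,0]*b[:,1]-a[:,1]*b[:,0]).sum(),(a*b).sum())
Rm=np.array([[np.cos(th),-np.sin(th)],[np.sin(th),np.cos(th)]]); t=B.mean(0)-Rm@A.mean(0)
print('yaw',np.degrees(th),'centre',t); print((B-(A@Rm.T+t))*1e3)
for n,p in dict(hinge=(0,.085),handle=(0,-.073),near=(-.088,-.068),far=(.088,-.068),bore=(0,-.015)).items(): print(n,Rm@p+t)
E
python3 plan.py "0.608 0.180 0.25 5" "0.608 0.18 0.145 5" "0.608 .18 .26 5" "0.48 -0.06 .26 0" "0.46 -.2887 .20 -10" "0.46 -.2887 .018 -10" 
```

```text
(235, 150) [0.4336 0.1589 0.1351]
(310, 230) [0.5134 0.0848 0.1357]
(470, 180) [0.6695 0.1496 0.1345]
(520, 200) [0.7257 0.1344 0.1344]
yaw 5.448672099376433 centre [0.5781 0.1228]
[[-0.388   2.5442]
 [ 1.3004  1.1822]
 [ 4.6148 -2.0907]
 [-1.626   0.724 ]
 [-0.9873 -0.6396]
 [ 3.4284  0.5497]
 [-1.1011 -2.8373]
 [-2.8275  1.7169]
 [ 0.9066  0.8036]
 [-3.3203 -1.9529]]
hinge [0.57   0.2074]
handle [0.585  0.0501]
near [0.4969 0.0467]
far [0.6721 0.0635]
bore [0.5795 0.1079]
now 4.65 [0.5196 0.1193 0.4003] 94.95 F [ 0.1  0.3 -0.3] T [-0.   -0.12 -0.05] w 0.0872 q [ 36.   7. -57.  80.   6.  96. -15.]
0.608 0.180 0.25 5  => 0.0528 0.0933 0.1503 89.9  dist 0.185
0.608 0.18 0.145 5  => 0.0000 0.0000 0.1050 -0.0  dist 0.105
0.608 .18 .26 5  => 0.0000 0.0000 -0.1150 -0.0  dist 0.115
0.48 -0.06 .26 0  => -0.1484 0.2279 -0.0000 5.0  dist 0.272
0.46 -.2887 .20 -10  => -0.0200 0.2287 0.0600 10.0  dist 0.237
0.46 -.2887 .018 -10  => 0.0000 -0.0000 0.1820 -0.0  dist 0.182
```

```bash
python3 plan.py "0.608 0.180 0.24 35" "0.608 0.18 0.145 35" "0.608 .18 .26 35" "0.48 -0.08 .26 10" "0.46 -.288 .15 -10" "0.46 -.288 .017 -10" 
```

```text
now 4.65 [0.5196 0.1193 0.4003] 94.95 F [ 0.1  0.3 -0.3] T [-0.   -0.12 -0.05] w 0.0872 q [ 36.   7. -57.  80.   6.  96. -15.]
0.608 0.180 0.24 35  => 0.0528 0.0933 0.1603 59.9  dist 0.193
0.608 0.18 0.145 35  => 0.0000 0.0000 0.0950 -0.0  dist 0.095
0.608 .18 .26 35  => 0.0000 0.0000 -0.1150 -0.0  dist 0.115
0.48 -0.08 .26 10  => -0.2540 0.1396 -0.0000 25.0  dist 0.290
0.46 -.288 .15 -10  => -0.0558 0.2014 0.1100 20.0  dist 0.236
0.46 -.288 .017 -10  => 0.0000 -0.0000 0.1330 -0.0  dist 0.133
```

drive_tool:
  moves: "0.0528 0.0933 0.1 8 1; 0.0528 0.0933 0.16 16 1; 0.0528 0.0933 0.16 24 1; 0.0528 0.0933 0.16 32 1; 0.0528 0.0933 0.16 40 1; 0.0528 0.0933 0.16 48 1; 0.0528 0.0933 0.16 56 1; 0.0528 0.0933 0.16 60 1"

```text
time_s: 5.45
tool_pos: [0.6081, 0.1805, 0.2399]
tool_rot: [180.0, 0.0, 34.8]
force: [-0.0, -0.4, 0.0]
grip_width: 0.087
```

drive_tool:
  moves: "0 0 0.03 0 1; 0 0 0.06 0 1; 0 0 0.08 0 1; 0 0 0.095 0 1; 0 0 0.095 0 -1; 0 0 0.095 0 -1; 0 0 0.095 0 -1; 0 0 0.095 0 -1"
  grip_force: 15

```text
time_s: 6.25
tool_pos: [0.6087, 0.1811, 0.1463]
tool_rot: [180.0, -0.1, 35.0]
force: [-0.9, -0.3, 0.6]
grip_width: 0.063
```

```bash
python3 plan.py "0.608 .18 .26 35" "0.48 -0.08 .26 10" "0.46 -.288 .15 -10" "0.46 -.288 .017 -10"
```

```text
now 6.25 [0.6087 0.1811 0.1463] 35.02 F [-0.9 -0.3  0.6] T [-0.02 -0.03  0.04] w 0.063 q [ 16.  25. -45.  90.  18.  72. -87.]
0.608 .18 .26 35  => -0.0012 0.0005 -0.1137 0.0  dist 0.114
0.48 -0.08 .26 10  => -0.2540 0.1396 -0.0000 25.0  dist 0.290
0.46 -.288 .15 -10  => -0.0558 0.2014 0.1100 20.0  dist 0.236
0.46 -.288 .017 -10  => 0.0000 -0.0000 0.1330 -0.0  dist 0.133
```

drive_tool:
  moves: "0 0 0 0 -1; 0 0 0 0 -1; 0 0 0 0 -1; 0 0 0 0 -1; 0 0 0 0 -1; 0 0 -0.02 0 -1; 0 0 -0.06 0 -1; 0 0 -0.114 0 -1"

```text
time_s: 7.05
tool_pos: [0.6064, 0.18, 0.2535]
tool_rot: [-179.9, 0.3, 35.0]
force: [1.7, 0.7, -1.2]
grip_width: 0.0414
```

drive_tool:
  moves: "-0.03 0.017 0 3 -1; -0.07 0.038 0 7 -1; -0.11 0.06 0 11 -1; -0.15 0.082 0 15 -1; -0.19 0.104 0 19 -1; -0.23 0.126 0 23 -1; -0.254 0.14 0 25 -1; -0.254 0.14 0 25 -1"

```text
time_s: 7.85
tool_pos: [0.4782, -0.0847, 0.2545]
tool_rot: [179.9, 0.1, 9.5]
force: [0.5, 0.2, -0.2]
grip_width: 0.0418
```

drive_tool:
  moves: "-0.009 0.034 0.018 3 -1; -0.018 0.067 0.036 6 -1; -0.028 0.1 0.055 10 -1; -0.037 0.134 0.073 14 -1; -0.046 0.168 0.092 17 -1; -0.056 0.2014 0.11 20 -1; -0.056 0.2014 0.11 20 -1; -0.056 0.2014 0.11 20 -1"

```text
time_s: 8.65
tool_pos: [0.4603, -0.287, 0.1439]
tool_rot: [-179.9, 0.1, -10.0]
force: [-0.2, 1.4, -1.2]
grip_width: 0.0418
```

```bash
python3 plan.py "0.46 -.288 .017 -10"; python3 look.py w2 tray=0 bottle_c=.1
```

```text
now 8.65 [ 0.4603 -0.287   0.1439] -9.97 F [-0.2  1.4 -1.2] T [ 0.05 -0.05  0.07] w 0.0418 q [ 52.  10. -25. 103.   5.  68. -74.]
0.46 -.288 .017 -10  => -0.0001 0.0011 0.1269 0.0  dist 0.127
t 8.7
bottle_c 0.97 [324. 298.] [ 0.4442 -0.2865  0.1   ]
```

View pics/w2.png

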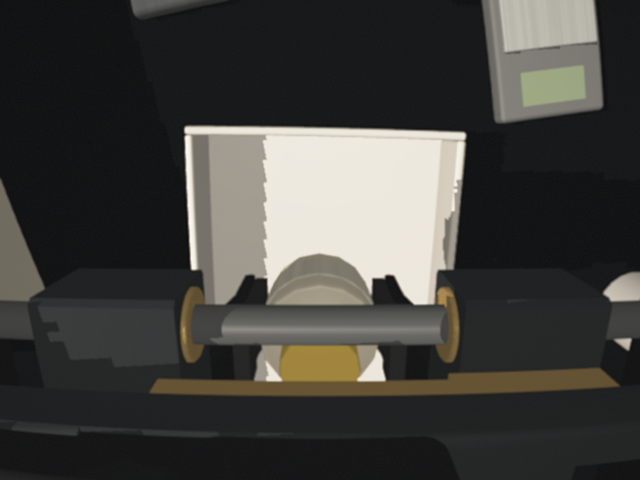

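drive_tool:
  moves: "0 0.001 0.03 0 -1; 0 0.001 0.06 0 -1; 0 0.001 0.09 0 -1; 0 0.001 0.11 0 -1; 0 0.001 0.12 0 -1; 0 0.001 0.125 0 -1; 0 0.001 0.127 0 -1; 0 0.001 0.127 0 -1"

```text
time_s: 9.6
tool_pos: [0.4609, -0.289, 0.0189]
tool_rot: [180.0, -0.1, -10.0]
force: [-0.1, 0.4, -1.2]
grip_width: 0.0413
```

drive_tool:
  moves: "0 0 0 0 0.4; 0 0 0 0 0.4; 0 0 0 0 0.4; 0 0 0 0 0.4; 0 0 0 0 0.4; 0 0 -0.03 0 0.4; 0 0 -0.07 0 0.4; 0 0 -0.12 0 0.4"

```text
time_s: 10.4
tool_pos: [0.4587, -0.2879, 0.1376]
tool_rot: [-179.9, 0.2, -10.0]
force: [1.0, -1.4, 0.1]
grip_width: 0.0611
```

```bash
python3 plan.py "0.46 -.288 .14 -10" "0.48 -.05 .26 10" "0.4945 0.154 .24 30" "0.4945 .154 .145 30"
```

```text
now 10.4 [ 0.4587 -0.2879  0.1376] -9.96 F [ 1.  -1.4  0.1] T [ 0.01 -0.06  0.03] w 0.0611 q [ 52.  10. -25. 104.   5.  67. -74.]
0.46 -.288 .14 -10  => 0.0013 -0.0001 -0.0024 0.0  dist 0.003
0.48 -.05 .26 10  => -0.0216 -0.2379 -0.1200 -20.0  dist 0.267
0.4945 0.154 .24 30  => 0.0497 -0.1984 0.0200 -20.0  dist 0.205
0.4945 .154 .145 30  => 0.0000 0.0000 0.0950 -0.0  dist 0.095
```

drive_tool:
  moves: "-0.003 -0.04 -0.05 -4 1; -0.008 -0.09 -0.09 -8 1; -0.013 -0.14 -0.122 -12 1; -0.018 -0.19 -0.122 -16 1; -0.0216 -0.238 -0.122 -20 1; -0.0216 -0.238 -0.122 -20 1; -0.0216 -0.238 -0.122 -20 1; -0.0216 -0.238 -0.122 -20 1"

```text
time_s: 11.2
tool_pos: [0.48, -0.0503, 0.2601]
tool_rot: [179.9, -0.0, 10.1]
force: [-0.1, -0.7, 0.2]
grip_width: 0.0869
```

drive_tool:
  moves: "0.05 -0.198 0.02 -20 1; 0.05 -0.198 0.02 -20 1; 0.05 -0.198 0.02 -20 1; 0.05 -0.198 0.02 -20 1; 0.05 -0.198 0.02 -20 1; 0.05 -0.198 0.02 -20 1; 0.05 -0.198 0.02 -20 1; 0.05 -0.198 0.02 -20 1"

```text
time_s: 12.0
tool_pos: [0.4954, 0.1503, 0.2397]
tool_rot: [180.0, 0.0, 29.8]
force: [-0.4, -0.5, 0.5]
grip_width: 0.087
```

```bash
cat > caps.py <<'E'
from h import *
import sys
n=sys.argv[1]; z=float(sys.argv[2]); C=cam(n); im,_=read_camera(n); save(sys.argv[3],im)
hsv=cv2.cvtColor(im,cv2.COLOR_RGB2HSV)
for n,lo,hi in [('yellow',(18,120,120),(35,255,255)),('green',(45,100,60),(85,255,255))]:
    N,L,S,c=cv2.connectedComponentsWithStats(cv2.inRange(hsv,lo,hi))
    for i in range(1,N):
        if S[i,4]>30: print(n,S[i],c[i].round(1),atz(C,c[i],z).round(4))
E
python3 caps.py top .194 t2; python3 caps.py wrist .194 w3; python3 plan.py
```

```text
yellow [249 205   8   7  40] [252.4 208. ] [0.5799 0.1531 0.194 ]
yellow [254 213  10  14 111] [258.4 220.1] [0.5492 0.1377 0.194 ]
yellow [417 258  10   9  69] [421.9 262.3] [ 0.4415 -0.2613  0.194 ]
yellow [ 339   70   99  117 6353] [387.7 127.9] [0.5712 0.1562 0.194 ]
yellow [558 290  17  63 369] [568.  320.5] [0.5358 0.0158 0.194 ]
green [ 293  239   46   48 1754] [315.4 263.2] [0.4962 0.1529 0.194 ]
green [138 285  26  19 204] [151.2 297.6] [0.4366 0.2185 0.194 ]
now 12.1 [0.4952 0.151  0.2399] 29.83 F [-0.2 -0.5  0.5] T [-0.03 -0.03  0.02] w 0.087 q [ 28.   5. -50.  99.   4.  78. -83.]
```

drive_tool:
  moves: "0.001 -0.002 0.04 0 1; 0.001 -0.002 0.08 0 1; 0.001 -0.002 0.095 0 1; 0.001 -0.002 0.095 0 -1; 0.001 -0.002 0.095 0 -1; 0.001 -0.002 0.095 0 -1; 0.001 -0.002 0.095 0 -1; 0.001 -0.002 0.095 0 -1"

```text
time_s: 12.9
tool_pos: [0.4953, 0.1555, 0.146]
tool_rot: [179.9, -0.1, 30.0]
force: [-0.1, -0.0, 0.6]
grip_width: 0.0549
```

drive_tool:
  moves: "0 0 0 0 -1; 0 0 0 0 -1; 0 0 0 0 -1; 0 0 0 0 -1; 0 0 -0.02 0 -1; 0 0 -0.05 0 -1; 0 0 -0.09 0 -1; 0 0 -0.115 0 -1"

```text
time_s: 13.7
tool_pos: [0.4949, 0.1559, 0.262]
tool_rot: [180.0, -0.1, 30.1]
force: [0.5, -0.1, -0.8]
grip_width: 0.0415
```

```bash
python3 plan.py "0.495 .153 .26 30" "0.43 -0.08 .26 10" "0.372 -.272 .15 -10" "0.372 -.272 .017 -10"
```

```text
now 13.7 [0.4949 0.1559 0.262 ] 30.05 F [ 0.5 -0.1 -0.8] T [-0.03 -0.06 -0.01] w 0.0415 q [ 29.   4. -51.  97.   3.  80. -83.]
0.495 .153 .26 30  => -0.0014 0.0026 0.0020 0.1  dist 0.004
0.43 -0.08 .26 10  => -0.1728 0.1693 -0.0000 20.0  dist 0.242
0.372 -.272 .15 -10  => -0.0905 0.1790 0.1100 20.0  dist 0.229
0.372 -.272 .017 -10  => 0.0000 -0.0000 0.1330 -0.0  dist 0.133
```

drive_tool:
  moves: "-0.025 0.025 0 3 -1; -0.055 0.055 0 6 -1; -0.085 0.085 0 10 -1; -0.115 0.115 0 14 -1; -0.145 0.145 0 17 -1; -0.174 0.171 0 20 -1; -0.174 0.171 0 20 -1; -0.174 0.171 0 20 -1"

```text
time_s: 14.5
tool_pos: [0.4292, -0.08, 0.2595]
tool_rot: [-179.9, 0.0, 9.9]
force: [0.4, 1.3, -1.4]
grip_width: 0.0414
```

drive_tool:
  moves: "-0.015 0.03 0.01 3 -1; -0.03 0.06 0.02 6 -1; -0.045 0.09 0.04 10 -1; -0.06 0.12 0.06 14 -1; -0.075 0.15 0.08 17 -1; -0.09 0.179 0.1 20 -1; -0.09 0.179 0.11 20 -1; -0.09 0.179 0.11 20 -1"

```text
time_s: 15.3
tool_pos: [0.3719, -0.2698, 0.1481]
tool_rot: [-179.8, 0.2, -9.9]
force: [0.5, -0.2, -1.2]
grip_width: 0.0417
```

```bash
python3 plan.py "0.372 -.272 .017 -10"
```

```text
now 15.3 [ 0.3719 -0.2698  0.1481] -9.88 F [ 0.5 -0.2 -1.2] T [ 0.08 -0.02 -0.03] w 0.0417 q [ 56.  -1. -23. 114.  -0.  67. -67.]
0.372 -.272 .017 -10  => 0.0005 0.0022 0.1311 0.1  dist 0.131
```

drive_tool:
  moves: "0 0.002 0.03 0 -1; 0 0.002 0.06 0 -1; 0 0.002 0.09 0 -1; 0 0.002 0.11 0 -1; 0 0.002 0.12 0 -1; 0 0.002 0.127 0 -1; 0 0.002 0.131 0 -1; 0 0.002 0.131 0 -1"

```text
time_s: 16.1
tool_pos: [0.3724, -0.2737, 0.0194]
tool_rot: [180.0, -0.0, -9.9]
force: [0.1, 0.1, -1.2]
grip_width: 0.0413
```

drive_tool:
  moves: "0 0 0 0 0.4; 0 0 0 0 0.4; 0 0 0 0 0.4; 0 0 0 0 0.4; 0 0 0 0 0.4; 0 0 -0.03 0 0.4; 0 0 -0.07 0 0.4; 0 0 -0.12 0 0.4"

```text
time_s: 16.9
tool_pos: [0.3704, -0.2727, 0.1389]
tool_rot: [-179.9, 0.2, -10.0]
force: [0.7, -1.3, 0.9]
grip_width: 0.0608
```

```bash
python3 plan.py "0.42 -.08 .30 30" "0.497 0.0467 .25 95.5" "0.497 0.0467 .137 95.5"
```

```text
now 16.9 [ 0.3704 -0.2727  0.1389] -9.96 F [ 0.7 -1.3  0.9] T [-0.05 -0.07  0.04] w 0.0608 q [ 56.  -0. -23. 114.  -0.  66. -67.]
0.42 -.08 .30 30  => 0.0155 -0.1984 -0.1611 -40.0  dist 0.256
0.497 0.0467 .25 95.5  => 0.1300 -0.0712 0.0500 -65.5  dist 0.156
0.497 0.0467 .137 95.5  => 0.0000 0.0000 0.1130 -0.0  dist 0.113
```

drive_tool:
  moves: "0.002 -0.03 -0.04 -5 0; 0.005 -0.06 -0.08 -10 0; 0.008 -0.1 -0.12 -16 0; 0.011 -0.14 -0.161 -24 0; 0.015 -0.18 -0.161 -32 0; 0.0155 -0.198 -0.161 -40 0; 0.0155 -0.198 -0.161 -40 0; 0.0155 -0.198 -0.161 -40 0"

```text
time_s: 17.7
tool_pos: [0.421, -0.0819, 0.2998]
tool_rot: [180.0, 0.0, 29.9]
force: [-0.7, 0.2, 0.5]
grip_width: 0.0436
```

drive_tool:
  moves: "0.03 -0.015 0.01 -8.5 0; 0.06 -0.03 0.02 -17 0; 0.09 -0.05 0.03 -25.5 0; 0.12 -0.071 0.04 -34 0; 0.13 -0.071 0.05 -42.5 0; 0.13 -0.071 0.05 -51 0; 0.13 -0.071 0.05 -59.5 0; 0.13 -0.071 0.05 -65.5 0"

```text
time_s: 18.5
tool_pos: [0.4982, 0.0428, 0.2488]
tool_rot: [-179.9, -0.0, 95.5]
force: [-0.5, -0.3, 0.4]
grip_width: 0.0434
```

```bash
python3 caps.py top .064 t3; python3 look.py w4 cam_near_grip=.156 cam_far_grip=.156 panel_handle=.171; python3 plan.py "0.497 0.0467 .139 95.5"
python3 - <<'E'
import cv2,numpy as np
t=cv2.imread('pics/t3.png')[140:340,140:540]; w=cv2.imread('pics/w4.png')
cv2.imwrite('pics/m1.png',np.vstack([cv2.resize(w,(400,300)),t]))
E
```

```text
yellow [250 206   7  21  89] [252.4 217.1] [0.5859 0.1725 0.064 ]
yellow [417 259  10   8  66] [421.6 262.5] [ 0.4567 -0.2876  0.064 ]
green [414 292   8   7  45] [417.4 295.1] [ 0.3693 -0.2728  0.064 ]
green [223 304  12  11  96] [228.8 309.5] [0.3341 0.2313 0.064 ]
t 18.6
cam_near_grip 0.96 [320. 235.] [0.4988 0.0471 0.156 ]
cam_far_grip 0.75 [592. 237.] [0.6723 0.0633 0.156 ]
panel_handle 0.68 [466. 248.] [0.5841 0.0514 0.171 ]
now 18.75 [0.4983 0.044  0.2495] 95.25 F [ 0.2 -0.5  0.1] T [ 0.02 -0.08  0.03] w 0.0434 q [ 34.   1. -43. 100.   1.  79.  -3.]
0.497 0.0467 .139 95.5  => 0.0029 -0.0010 0.1105 -0.3  dist 0.111
```

View pics/m1.png

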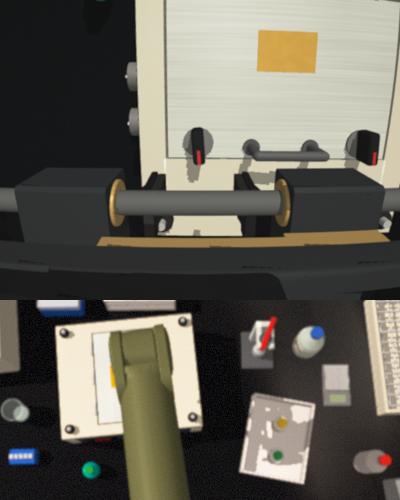

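drive_tool:
  moves: "0.003 0 0.04 0 0; 0.003 0 0.07 0 0; 0.003 0 0.09 0 0; 0.003 0 0.105 0 0; 0.003 0 0.111 0 0; 0.003 0 0.111 0 -1; 0.003 0 0.111 0 -1; 0.003 0 0.111 0 -1"
  grip_force: 30

```text
time_s: 19.55
tool_pos: [0.4989, 0.0482, 0.1401]
tool_rot: [179.9, 0.0, 95.5]
force: [-0.2, 0.1, 0.2]
grip_width: 0.0273
```

drive_tool:
  moves: "0 0 0 0 -1; 0 0 0 0 -1; 0 0 0 0 -1; 0 0 0 0 -1; 0 0 0 -6 -1; 0 0 0 -14 -1; 0 0 0 -22 -1; 0 0 0 -30 -1"

```text
time_s: 20.35
tool_pos: [0.4959, 0.0481, 0.1394]
tool_rot: [-179.7, -0.1, 125.8]
force: [-7.7, -0.8, 7.6]
grip_width: 0.0118
```

drive_tool:
  moves: "0 0 0 -8 -1; 0 0 0 -16 -1; 0 0 0 -24 -1; 0 0 0 -32 -1; 0 0 0 -40 -1; 0 0 0 -48 -1; 0 0 0 -56 -1; 0 0 0 -61 -1"

```text
time_s: 21.15
tool_pos: [0.4959, 0.0478, 0.1394]
tool_rot: [-179.9, -0.3, -173.2]
force: [-8.0, -0.0, 7.8]
grip_width: 0.0121
```

```bash
python3 plan.py "0.4983 .0467 .25 185.5" "0.672 .0633 .25 130" "0.672 .0633 .25 95.5"
```

```text
now 21.15 [0.4959 0.0478 0.1394] -173.24 F [-8.  -0.   7.8] T [-0.06  1.46 -0.54] w 0.0121 q [ 40.   8. -51. 109.   6.  67.  83.]
0.4983 .0467 .25 185.5  => -0.0022 -0.0014 -0.1106 -358.7  dist 0.111
0.672 .0633 .25 130  => -0.1745 -0.0001 -0.0000 55.5  dist 0.174
0.672 .0633 .25 95.5  => 0.0000 0.0000 -0.0000 34.5  dist 0.000
```

drive_tool:
  moves: "0 0 0 0 0; 0 0 0 0 0; 0 0 0 0 0; 0 0 0 0 0; 0 0 -0.02 0 0; 0 0 -0.05 0 0; 0 0 -0.08 0 0; 0 0 -0.11 0 0"

```text
time_s: 21.95
tool_pos: [0.4978, 0.0484, 0.2498]
tool_rot: [180.0, -0.0, -173.5]
force: [0.8, -0.5, 0.3]
grip_width: 0.0436
```

drive_tool:
  moves: "-0.02 0 0 8 0; -0.05 0 0 16 0; -0.08 0 0 24 0; -0.11 0 0 32 0; -0.14 0 0 40 0; -0.17 0 0 48 0; -0.175 0 0 56 0; -0.175 0 0 60 0"

```text
time_s: 22.75
tool_pos: [0.6727, 0.0687, 0.2472]
tool_rot: [-180.0, -0.1, 126.3]
force: [0.4, 0.2, -0.3]
grip_width: 0.0434
```

```bash
sed -i "s/y=o\['tool_rot'\]\[2\]/y=o['tool_rot'][2]%360/" plan.py; sed -i "s/-(v\[3\]-y))/-((v[3]-y+180)%360-180))/" plan.py; python3 plan.py "0.6721 .0635 .25 95.5"  "0.6721 .0635 .1385 95.5"
```

```text
now 22.75 [0.6727 0.0687 0.2472] 126.29 F [ 0.4  0.2 -0.3] T [-0.01 -0.1  -0.03] w 0.0434 q [ 21.  26. -42.  76.  17.  85.  17.]
0.6721 .0635 .25 95.5  => -0.0039 -0.0036 -0.0028 30.8  dist 0.006
0.6721 .0635 .1385 95.5  => 0.0000 0.0000 0.1115 -0.0  dist 0.111
```

drive_tool:
  moves: "-0.004 -0.0036 0 8 0; -0.004 -0.0036 0 16 0; -0.004 -0.0036 0 24 0; -0.004 -0.0036 0 31 0; -0.004 -0.0036 0.03 31 0; -0.004 -0.0036 0.06 31 0; -0.004 -0.0036 0.08 31 0; -0.004 -0.0036 0.09 31 0"

```text
time_s: 23.55
tool_pos: [0.67, 0.0625, 0.1559]
tool_rot: [-179.8, -0.0, 95.5]
force: [0.1, 0.1, -0.1]
grip_width: 0.0435
```

drive_tool:
  moves: "0 0 0.01 0 0; 0 0 0.018 0 0; 0 0 0.018 0 -1; 0 0 0.018 0 -1; 0 0 0.018 0 -1; 0 0 0.018 0 -1; 0 0 0.018 0 -1; 0 0 0.018 0 -1"

```text
time_s: 24.35
tool_pos: [0.6714, 0.0627, 0.1415]
tool_rot: [180.0, 0.0, 95.5]
force: [-0.9, -0.6, 2.2]
grip_width: 0.0119
```

drive_tool:
  moves: "0 0 0 0 -1; 0 0 0 -6 -1; 0 0 0 -12 -1; 0 0 0 -20 -1; 0 0 0 -28 -1; 0 0 0 -36 -1; 0 0 0 -44 -1; 0 0 0 -52 -1"

```text
time_s: 25.15
tool_pos: [0.6721, 0.0633, 0.1415]
tool_rot: [179.9, 0.1, 147.8]
force: [0.5, 2.0, 1.4]
grip_width: 0.0118
```

drive_tool:
  moves: "0 0 0 -8 -1; 0 0 0 -16 -1; 0 0 0 -24 -1; 0 0 0 -32 -1; 0 0 0 -39 -1; 0 0 0 -39 -1; 0 0 0 -39 -1; 0 0 0 -39 -1"

```text
time_s: 25.95
tool_pos: [0.6721, 0.0638, 0.1415]
tool_rot: [179.9, 0.1, -173.6]
force: [2.4, 4.0, 2.3]
grip_width: 0.0118
```

```bash
python3 plan.py "0.6721 .0635 .26 185.5" "0.585 .0505 .26 185.5" "0.585 .0505 .152 185.5"
```

```text
now 25.95 [0.6721 0.0638 0.1415] 186.42 F [2.4 4.  2.3] T [ 1.01 -0.68 -0.42] w 0.0118 q [ 29.  33. -52.  84.  27.  76.  71.]
0.6721 .0635 .26 185.5  => 0.0001 -0.0003 -0.1185 0.9  dist 0.119
0.585 .0505 .26 185.5  => 0.0879 -0.0046 -0.0000 -0.0  dist 0.088
0.585 .0505 .152 185.5  => -0.0000 0.0000 0.1080 -0.0  dist 0.108
```

drive_tool:
  moves: "0 0 0 0 0; 0 0 0 0 0; 0 0 0 0 0; 0 0 0 0 0; 0 0 -0.03 0 0; 0 0 -0.06 0 0; 0 0 -0.09 0 0; 0 0 -0.118 0.9 0"

```text
time_s: 26.75
tool_pos: [0.6712, 0.0622, 0.2601]
tool_rot: [-180.0, -0.0, -174.4]
force: [0.9, 0.0, -0.0]
grip_width: 0.0431
```

drive_tool:
  moves: "0.03 -0.002 0 0 0; 0.06 -0.004 0 0 0; 0.088 -0.0046 0 0 0; 0.088 -0.0046 0 0 0; 0.088 -0.0046 0.03 0 0; 0.088 -0.0046 0.05 0 0; 0.088 -0.0046 0.06 0 0; 0.088 -0.0046 0.06 0 0"

```text
time_s: 27.55
tool_pos: [0.5838, 0.0492, 0.1975]
tool_rot: [180.0, -0.1, -174.4]
force: [-0.1, -0.4, -0.0]
grip_width: 0.0431
```

```bash
python3 plan.py "0.585 .0505 .152 185.5"; python3 look.py w5 panel_handle=.171; python3 - <<'E'
import numpy as np
f=lambda t:np.array([-158*np.cos(t)+36*np.sin(t),158*np.sin(t)+36*np.cos(t)])
th=np.linspace(0,1.82,33)
for k in range(4):
    print('; '.join('0 %.4f %.4f 0 -1'%((f(t)-f(th[8*k]))[0]/1e3,-(f(t)-f(th[8*k]))[1]/1e3) for t in th[8*k+1:8*k+9]))
E
```

```text
now 27.55 [0.5838 0.0492 0.1975] 185.62 F [-0.1 -0.4 -0. ] T [ 0.12 -0.18 -0.02] w 0.0431 q [ 40.  20. -58.  93.  17.  77.  75.]
0.585 .0505 .152 185.5  => -0.0014 0.0012 0.0455 0.1  dist 0.046
t 27.6
panel_handle 0.59 [324. 280.] [0.5844 0.0512 0.171 ]
panel_handle 0.5 [  8. 273.] [ 0.5975 -0.1045  0.171 ]
0 0.0023 -0.0089 0 -1; 0 0.0051 -0.0177 0 -1; 0 0.0084 -0.0263 0 -1; 0 0.0122 -0.0347 0 -1; 0 0.0164 -0.0429 0 -1; 0 0.0212 -0.0508 0 -1; 0 0.0263 -0.0584 0 -1; 0 0.0319 -0.0658 0 -1
0 0.0060 -0.0070 0 -1; 0 0.0124 -0.0137 0 -1; 0 0.0191 -0.0199 0 -1; 0 0.0262 -0.0258 0 -1; 0 0.0336 -0.0313 0 -1; 0 0.0413 -0.0363 0 -1; 0 0.0493 -0.0409 0 -1; 0 0.0576 -0.0451 0 -1
0 0.0085 -0.0037 0 -1; 0 0.0171 -0.0068 0 -1; 0 0.0259 -0.0095 0 -1; 0 0.0349 -0.0117 0 -1; 0 0.0439 -0.0133 0 -1; 0 0.0531 -0.0145 0 -1; 0 0.0623 -0.0151 0 -1; 0 0.0715 -0.0152 0 -1
0 0.0092 0.0004 0 -1; 0 0.0184 0.0014 0 -1; 0 0.0275 0.0029 0 -1; 0 0.0365 0.0048 0 -1; 0 0.0453 0.0073 0 -1; 0 0.0541 0.0103 0 -1; 0 0.0626 0.0138 0 -1; 0 0.0709 0.0178 0 -1
```

View pics/w5.png

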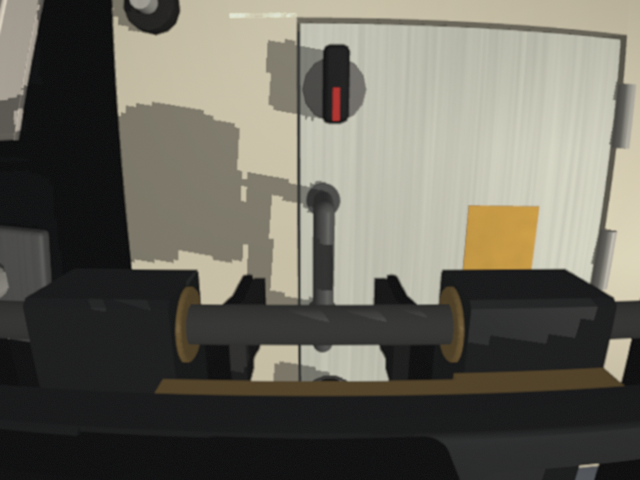

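drive_tool:
  moves: "-0.001 0.001 0.02 0 0; -0.001 0.001 0.04 0 0; -0.001 0.001 0.0455 0 0; -0.001 0.001 0.0455 0 -1; -0.001 0.001 0.0455 0 -1; -0.001 0.001 0.0455 0 -1; -0.001 0.001 0.0455 0 -1; -0.001 0.001 0.0455 0 -1"
  grip_force: 25

```text
time_s: 28.45
tool_pos: [0.5855, 0.0506, 0.154]
tool_rot: [-180.0, 0.0, -174.4]
force: [-0.3, -0.1, -0.1]
grip_width: 0.0113
```

drive_tool:
  moves: "0 0 0 0 -1; 0 0.0023 -0.0089 0 -1; 0 0.0051 -0.0177 0 -1; 0 0.0084 -0.0263 0 -1; 0 0.0122 -0.0347 0 -1; 0 0.0164 -0.0429 0 -1; 0 0.0212 -0.0508 0 -1; 0 0.0263 -0.0584 0 -1"

```text
time_s: 29.25
tool_pos: [0.583, 0.0762, 0.2127]
tool_rot: [-179.9, 0.0, -174.4]
force: [5.1, -1.8, -4.2]
grip_width: 0.0091
```

```bash
cat > arc.py <<'E'
import sys; from h import *
# panel angle from TCP (holding bar), then rows to given angles
c=np.array([.5781,.1228]); yaw=np.radians(5.45)
o=get_obs(); p=np.array(o['tool_pos']); d=p[:2]-c
y=-np.sin(yaw)*d[0]+np.cos(yaw)*d[1]-.085; z=p[2]+.019-.135
f=lambda t:np.array([-.158*np.cos(t)+.036*np.sin(t),.158*np.sin(t)+.036*np.cos(t)])
t=np.pi-np.arctan2(z,y)-np.arctan2(36,158)
print('t',o['time_s'],p.round(4),'theta',t,'r',np.hypot(y,z),'F',np.round(o['force'],1),'w',o['grip_width'],'q',np.round(o['qpos']))
E
python3 arc.py
```

```text
t 29.25 [0.583  0.0762 0.2127] theta 0.4086604678958682 r 0.16347038063121552 F [ 5.1 -1.8 -4.2] w 0.009069870993433723 q [ 37.  20. -58.  92.  17.  78.  73.]
```

```bash
python3 - <<'E'
import numpy as np
f=lambda t:np.array([-158*np.cos(t)+36*np.sin(t),158*np.sin(t)+36*np.cos(t)])
th=np.linspace(.398,1.82,25)
for k in range(3):
    print('; '.join('0 %.4f %.4f 0 -1'%((f(t)-f(th[8*k]))[0]/1e3,-(f(t)-f(th[8*k]))[1]/1e3) for t in th[8*k+1:8*k+9]))
E
```

```text
0 0.0058 -0.0076 0 -1; 0 0.0121 -0.0149 0 -1; 0 0.0188 -0.0218 0 -1; 0 0.0259 -0.0283 0 -1; 0 0.0333 -0.0343 0 -1; 0 0.0411 -0.0399 0 -1; 0 0.0492 -0.0451 0 -1; 0 0.0576 -0.0497 0 -1
0 0.0087 -0.0041 0 -1; 0 0.0176 -0.0077 0 -1; 0 0.0267 -0.0108 0 -1; 0 0.0359 -0.0134 0 -1; 0 0.0453 -0.0153 0 -1; 0 0.0548 -0.0168 0 -1; 0 0.0644 -0.0176 0 -1; 0 0.0740 -0.0179 0 -1
0 0.0096 0.0003 0 -1; 0 0.0192 0.0011 0 -1; 0 0.0287 0.0025 0 -1; 0 0.0381 0.0045 0 -1; 0 0.0473 0.0070 0 -1; 0 0.0564 0.0101 0 -1; 0 0.0653 0.0137 0 -1; 0 0.0740 0.0178 0 -1
```

drive_tool:
  moves: "0 0.0058 -0.0076 0 -1; 0 0.0121 -0.0149 0 -1; 0 0.0188 -0.0218 0 -1; 0 0.0259 -0.0283 0 -1; 0 0.0333 -0.0343 0 -1; 0 0.0411 -0.0399 0 -1; 0 0.0492 -0.0451 0 -1; 0 0.0576 -0.0497 0 -1"

```text
time_s: 30.05
tool_pos: [0.5781, 0.1307, 0.2636]
tool_rot: [-179.7, 0.1, -174.6]
force: [3.5, -6.9, 5.4]
grip_width: 0.0088
```

drive_tool:
  moves: "0 0.0087 -0.0041 0 -1; 0 0.0176 -0.0077 0 -1; 0 0.0267 -0.0108 0 -1; 0 0.0359 -0.0134 0 -1; 0 0.0453 -0.0153 0 -1; 0 0.0548 -0.0168 0 -1; 0 0.0644 -0.0176 0 -1; 0 0.074 -0.0179 0 -1"

```text
time_s: 30.85
tool_pos: [0.5711, 0.2068, 0.2814]
tool_rot: [-179.9, 0.2, -174.5]
force: [4.6, -2.3, 3.1]
grip_width: 0.009
```

drive_tool:
  moves: "0 0.0096 0.0003 0 -1; 0 0.0192 0.0011 0 -1; 0 0.0287 0.0025 0 -1; 0 0.0381 0.0045 0 -1; 0 0.0473 0.007 0 -1; 0 0.0564 0.0101 0 -1; 0 0.0653 0.0137 0 -1; 0 0.074 0.0178 0 -1"

```text
time_s: 31.65
tool_pos: [0.564, 0.281, 0.2632]
tool_rot: [-179.9, 0.2, -174.5]
force: [6.6, -1.1, 1.2]
grip_width: 0.0092
```

```bash
python3 arc.py
```

```text
t 31.65 [0.564  0.281  0.2632] theta 1.8115059744436195 r 0.16466591850475087 F [ 6.6 -1.1  1.2] w 0.009247614139015635 q [ 15.  25. -59.  81.  21.  86.  52.]
```

drive_tool:
  moves: "0 0.002 0 0 -0.5; 0 0.003 0 0 -0.5; 0 0.004 0 0 -0.5; 0 0.004 0 0 -0.5; 0 0.004 -0.02 0 -0.5; 0 0.004 -0.04 0 -0.5; 0 0.004 -0.07 0 -0.5; 0 0.004 -0.11 0 -0.5"

```text
time_s: 32.45
tool_pos: [0.5613, 0.2843, 0.3714]
tool_rot: [-179.9, -0.2, -174.4]
force: [0.1, -0.6, -0.4]
grip_width: 0.0213
```

```bash
python3 plan.py "0.60 0.03 .40 125" "0.62 -0.22 .42 65" "0.65 -.22 .40 10"
```

```text
now 32.45 [0.5613 0.2843 0.3714] 185.61 F [ 0.1 -0.6 -0.4] T [ 0.14 -0.19  0.02] w 0.0213 q [ 12.  24. -60.  69.  21.  98.  53.]
0.60 0.03 .40 125  => -0.0137 -0.2569 -0.0286 60.6  dist 0.259
0.62 -0.22 .42 65  => -0.2163 -0.1270 -0.0200 60.0  dist 0.252
0.65 -.22 .40 10  => 0.0127 0.0272 0.0200 55.0  dist 0.036
```

```bash
python3 plan.py "0.618 0.053 .36 125" 
```

```text
now 32.45 [0.5613 0.2843 0.3714] 185.61 F [ 0.1 -0.6 -0.4] T [ 0.14 -0.19  0.02] w 0.0213 q [ 12.  24. -60.  69.  21.  98.  53.]
0.618 0.053 .36 125  => -0.0338 -0.2358 0.0114 60.6  dist 0.238
```

drive_tool:
  moves: "-0.01 -0.04 0 8 0; -0.02 -0.08 0 16 0; -0.03 -0.12 0 24 0; -0.034 -0.16 0 32 0; -0.034 -0.2 0.01 40 0; -0.034 -0.236 0.011 48 0; -0.034 -0.236 0.011 56 0; -0.034 -0.236 0.011 60.6 0"

```text
time_s: 33.25
tool_pos: [0.6189, 0.0514, 0.3604]
tool_rot: [-179.9, -0.0, 124.5]
force: [-0.5, 1.2, 0.1]
grip_width: 0.0431
```

```bash
python3 plan.py "0.62 -0.22 .42 65" "0.65 -.22 .40 10"; python3 look.py w6 bore_mouth=.112 nut=.034; python3 - <<'E'
from h import *
z=np.load('w6_C.npz'); C=(z['K'],float(z['k']),z['T']); im=cv2.imread('pics/w6.png')
u,v=proj(C,[.5795,.108,.112]).astype(int); print(u,v)
c=im[max(0,v-70):v+70,max(0,u-70):u+70]; c=cv2.resize(c,(560,560),interpolation=2); cv2.imwrite('pics/w6c.png',cv2.convertScaleAbs(c,alpha=1.4))
E
```

```text
now 33.25 [0.6189 0.0514 0.3604] 124.54 F [-0.5  1.2  0.1] T [ 0.08 -0.16  0.07] w 0.0431 q [ 28.  19. -47.  72.  13.  94.  18.]
0.62 -0.22 .42 65  => -0.2242 -0.1530 -0.0596 59.5  dist 0.278
0.65 -.22 .40 10  => 0.0127 0.0272 0.0200 55.0  dist 0.036
t 33.3
bore_mouth 0.83 [318. 128.] [0.5782 0.1078 0.112 ]
318 128Traceback (most recent call last):
  File "look.py", line 7, in <module>
    for r in pinpoint('wrist',k)[:4]:
             ~~~~~~~~^^^^^^^^^^^
ValueError: it knows: beaker, bore_mouth, bottle, buffer_bottle, cam_far_grip, cam_near_grip, cuvette_box, fork_seat, key, key_grip, panel_handle, panel_hinge, pocket_scale, shaker, stand, tray, wash_bottle
```

View pics/w6c.png

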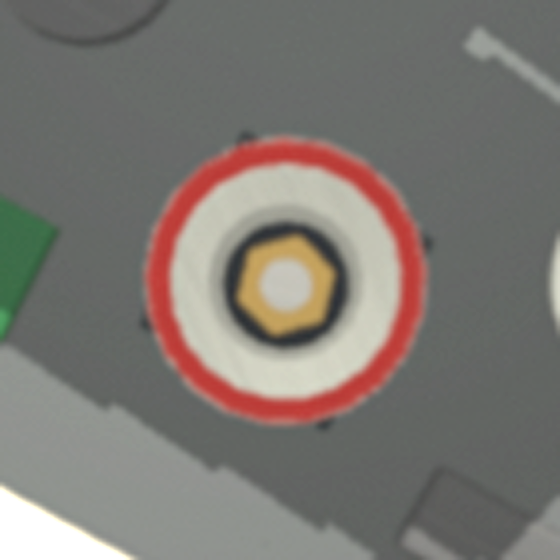

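```bash
python3 - <<'E'
from h import *
z=np.load('w6_C.npz'); C=(z['K'],float(z['k']),z['T']); im=cv2.imread('pics/w6.png'); hsv=cv2.cvtColor(im,cv2.COLOR_BGR2HSV)
W=np.zeros(im.shape[:2],np.uint8); W[58:198,248:388]=255
red=(cv2.inRange(hsv,(0,120,60),(8,255,255))|cv2.inRange(hsv,(172,120,60),(180,255,255)))&W
c=max(cv2.findContours(red,0,1)[0],key=cv2.contourArea); e=cv2.fitEllipse(c); print('ring',e,atz(C,e[0],.112))
b=cv2.inRange(hsv,(12,70,60),(35,255,255))&W
c=max(cv2.findContours(b,0,1)[0],key=cv2.contourArea)[:,0]; P=np.array([atz(C,q,.034)[:2] for q in c.astype(float)])
# area-sampled outline in world
h=cv2.convexHull((P*1e5).astype(np.int32)); M=cv2.moments(h); ctr=np.array([M['m10'],M['m01']])/M['m00']/1e5
print('nut ctr',ctr,'area flats',np.sqrt(M['m00']/1e10/.866))
a=np.linspace(0,2*np.pi,720,endpoint=False); r=np.array([max(((P-ctr)@[np.cos(t),np.sin(t)])) for t in a])  # support fn: max at corners
ph=np.angle((r*np.exp(-6j*a)).sum()); corner=-ph/6
print('corner dir deg mod60',np.degrees(corner)%60,'flat normal world mod60',(np.degrees(corner)+30)%60,'rel shaker',(np.degrees(corner)+30-5.45)%60)
E
```

```text
ring ((318.8785705566406, 127.83549499511719), (67.70425415039062, 68.80897521972656), 172.5032196044922) [0.57917871 0.10845801 0.112     ]
nut ctr [0.57949395 0.10822792] area flats 0.02559091364980685
corner dir deg mod60 50.64598953820563 flat normal world mod60 20.645989538205633 rel shaker 15.195989538205634
```

drive_tool:
  moves: "-0.04 -0.02 -0.02 8 0; -0.08 -0.05 -0.04 16 0; -0.12 -0.08 -0.06 24 0; -0.16 -0.11 -0.06 32 0; -0.2 -0.14 -0.06 40 0; -0.224 -0.153 -0.06 48 0; -0.224 -0.153 -0.06 56 0; -0.224 -0.153 -0.06 60 0"

```text
time_s: 34.15
tool_pos: [0.622, -0.219, 0.42]
tool_rot: [-179.9, -0.0, 64.8]
force: [0.4, 0.3, -0.0]
grip_width: 0.0435
```

drive_tool:
  moves: "0.013 0.027 0.02 8 0; 0.013 0.027 0.02 16 0; 0.013 0.027 0.02 24 0; 0.013 0.027 0.02 32 0; 0.013 0.027 0.02 40 0; 0.013 0.027 0.02 48 0; 0.013 0.027 0.02 55 0; 0.013 0.027 0.02 55 0"

```text
time_s: 34.95
tool_pos: [0.6522, -0.2165, 0.4006]
tool_rot: [-180.0, 0.0, 10.2]
force: [0.3, 0.0, 0.2]
grip_width: 0.0435
```

```bash
python3 plan.py; python3 look.py w7 key_grip=.193 fork_seat=.15 stand=0 key=.025
```

```text
now 34.95 [ 0.6522 -0.2165  0.4006] 10.16 F [0.3 0.  0.2] T [0.   0.03 0.02] w 0.0435 q [ 30.  24. -23.  56.  10. 101. -69.]
t 35.0
key_grip 0.73 [345. 198.] [ 0.6668 -0.2367  0.193 ]
fork_seat 0.8 [342. 187.] [ 0.6703 -0.2355  0.15  ]
stand 0.91 [336. 178.] [ 0.6639 -0.2366  0.    ]
key 0.69 [337. 178.] [ 0.6667 -0.2367  0.025 ]
key 0.38 [302. 375.] [ 0.3851 -0.2392  0.025 ]
```

View pics/w7.png

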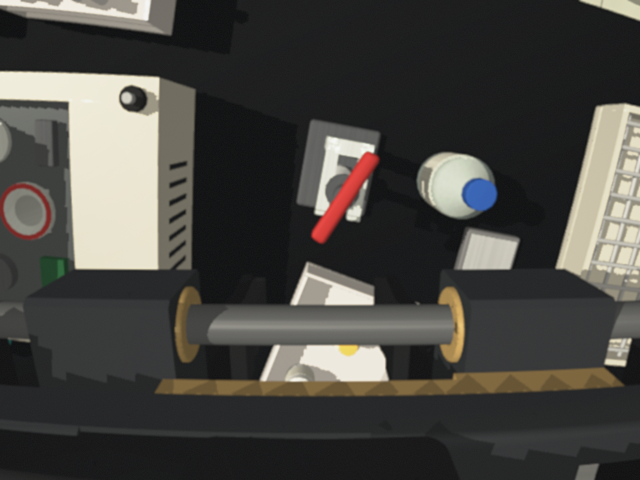

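```bash
python3 - <<'E'
from h import *
np.set_printoptions(precision=4,suppress=True)
z=np.load('w7_C.npz'); C=(z['K'],float(z['k']),z['T']); im=cv2.imread('pics/w7.png'); d=np.load('w7_d.npy')
hsv=cv2.cvtColor(im,cv2.COLOR_BGR2HSV)
red=cv2.inRange(hsv,(0,150,80),(8,255,255)); red[:,:280]=0; red[:,420:]=0
ys,xs=np.nonzero(red); P=np.array([atdepth(C,(u,v),d[v,u]) for u,v in zip(xs,ys)]); P=P[(P[:,2]>.18)&(P[:,2]<.22)]
print('bar n',len(P),'ztop',np.percentile(P[:,2],[10,50,90]))
T=np.array([atz(C,(u,v),.201) for u,v in zip(xs,ys)])[:,:2]; r=cv2.minAreaRect((T*1e4).astype(np.float32)); print(r)
u_,s_,vt=np.linalg.svd(T-T.mean(0),full_matrices=0); print('ctr',T.mean(0),'ang',np.degrees(np.arctan2(vt[0,1],vt[0,0])))
# prong tops from depth
Q=[]
for v in range(110,250):
    for u in range(290,400):
        p=atdepth(C,(u,v),d[v,u])
        if .144<p[2]<.156 and not red[v,u]: Q.append(p)
Q=np.array(Q); print(len(Q),'prong rect',cv2.minAreaRect((Q[:,:2]*1e4).astype(np.float32)),cv2.boxPoints(cv2.minAreaRect((Q[:,:2]*1e4).astype(np.float32))))
c=cv2.resize(im[110:250,280:400],None,fx=5,fy=5,interpolation=2)
m=np.zeros((700,600,3),np.uint8); 
cv2.imwrite('pics/w7c.png',c[:600])
g=np.full((300,300),0,np.uint8); 
for p in Q:
    a=int((p[1]+.30)*2500); b=int((.74-p[0])*2500)
    if 0<=a<300 and 0<=b<300: cv2.circle(g,(299-a,b),2,255,-1)
cv2.imwrite('pics/prong.png',g)
E
```

```text
bar n 1627 ztop [0.198  0.2001 0.2013]
((6678.1044921875, -2349.08203125), (155.08758544921875, 894.6388549804688), 67.39354705810547)
ctr [ 0.6673 -0.2352] ang 157.00403948650256
1824 prong rect ((6781.947265625, -2365.717529296875), (441.5425109863281, 746.95947265625), 89.8634262084961) [[ 6407.9424 -2585.5981]
 [ 7154.8994 -2587.3784]
 [ 7155.952  -2145.837 ]
 [ 6408.995  -2144.0566]]
```

View pics/w7c.png

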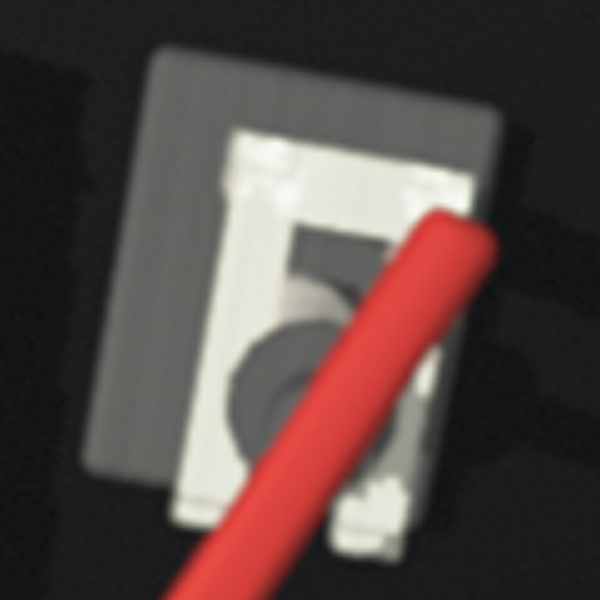

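```bash
python3 plan.py "0.6674 -.2352 .26 -23" "0.6674 -.2352 .176 -23" "0.6674 -.2352 .190 -23" "0.5974 -.2355 .190 -23" "0.5974 -.2355 .36 -23"  "0.585 -0.05 .36 0" "0.5793 .1083 .36 20.6"
```

```text
now 35.2 [ 0.6522 -0.2169  0.4006] 10.16 F [-0.4  0.1  0.3] T [ 0.02  0.01 -0.04] w 0.0434 q [ 30.  24. -23.  56.  10. 101. -69.]
0.6674 -.2352 .26 -23  => 0.0117 0.0207 0.1406 33.2  dist 0.143
0.6674 -.2352 .176 -23  => 0.0000 -0.0000 0.0840 -0.0  dist 0.084
0.6674 -.2352 .190 -23  => 0.0000 -0.0000 -0.0140 -0.0  dist 0.014
0.5974 -.2355 .190 -23  => -0.0643 0.0276 -0.0000 -0.0  dist 0.070
0.5974 -.2355 .36 -23  => 0.0000 -0.0000 -0.1700 -0.0  dist 0.170
0.585 -0.05 .36 0  => -0.0839 -0.1659 -0.0000 -23.0  dist 0.186
0.5793 .1083 .36 20.6  => -0.0057 -0.1583 -0.0000 -20.6  dist 0.158
```

drive_tool:
  moves: "0.012 0.0207 0.03 8 0; 0.012 0.0207 0.07 16 0; 0.012 0.0207 0.11 24 0; 0.012 0.0207 0.14 32 0; 0.012 0.0207 0.14 33.2 0; 0.012 0.0207 0.14 33.2 0; 0.012 0.0207 0.14 33.2 0; 0.012 0.0207 0.14 33.2 0"

```text
time_s: 36.0
tool_pos: [0.6688, -0.2355, 0.2635]
tool_rot: [-180.0, -0.2, -23.1]
force: [0.6, 0.7, -0.2]
grip_width: 0.0434
```

```bash
python3 plan.py "0.6674 -.2352 .176 -23"; python3 - <<'E'
from h import *
z=np.load('w7_C.npz'); C=(z['K'],float(z['k']),z['T']); d=np.load('w7_d.npy')
for u,v in [(332,190),(330,187),(350,195),(336,150),(334,200)]: print(u,v,atdepth(C,(u,v),d[v,u]).round(3))
E
```

```text
now 36.0 [ 0.6688 -0.2355  0.2635] 336.93 F [ 0.6  0.7 -0.2] T [0.08 0.03 0.01] w 0.0434 q [  29.   26.  -18.   69.    8.   86. -101.]
0.6674 -.2352 .176 -23  => -0.0014 0.0003 0.0875 -0.1  dist 0.088
332 190 [ 0.667 -0.227  0.155]
330 187 [ 0.669 -0.224  0.154]
350 195 [ 0.671 -0.24   0.201]
336 150 [ 0.704 -0.224  0.15 ]
334 200 [ 0.664 -0.228  0.197]
```

drive_tool:
  moves: "-0.001 0 0.03 0 0; -0.001 0 0.055 0 0; -0.001 0 0.075 0 0; -0.001 0 0.088 0 0; -0.001 0 0.088 0 0; -0.001 0 0.088 0 -1; -0.001 0 0.088 0 -1; -0.001 0 0.088 0 -1"
  grip_force: 50

```text
time_s: 36.8
tool_pos: [0.6675, -0.2352, 0.1742]
tool_rot: [-180.0, -0.1, -23.2]
force: [-0.1, 0.4, -0.5]
grip_width: 0.0273
```

drive_tool:
  moves: "0 0 0 0 -1; 0 0 0 0 -1; 0 0 0 0 -1; 0 0 0 0 -1; 0 0 -0.004 0 -1; 0 0 -0.008 0 -1; 0 0 -0.012 0 -1; 0 0 -0.014 0 -1"

```text
time_s: 37.6
tool_pos: [0.6668, -0.2348, 0.1868]
tool_rot: [-180.0, 0.0, -23.2]
force: [-0.2, -0.2, -3.0]
grip_width: 0.0139
```

```bash
python3 plan.py "0.5974 -.2355 .190 -23"
```

```text
now 37.6 [ 0.6668 -0.2348  0.1868] 336.84 F [-0.2 -0.2 -3. ] T [-0.01 -0.    0.03] w 0.0139 q [  30.   27.  -18.   76.    8.   78. -101.]
0.5974 -.2355 .190 -23  => -0.0635 0.0280 -0.0032 -0.2  dist 0.069
```

drive_tool:
  moves: "-0.006 0.0027 -0.002 0 -1; -0.015 0.0065 -0.002 0 -1; -0.025 0.011 -0.002 0 -1; -0.035 0.0154 -0.002 0 -1; -0.045 0.02 -0.002 0 -1; -0.055 0.0242 -0.002 0 -1; -0.0635 0.028 -0.002 0 -1; -0.0635 0.028 -0.002 0 -1"

```text
time_s: 38.4
tool_pos: [0.5959, -0.2363, 0.189]
tool_rot: [179.9, 0.0, -23.2]
force: [0.1, -0.3, -2.8]
grip_width: 0.0131
```

drive_tool:
  moves: "0 0 -0.02 0 -1; 0 0 -0.05 0 -1; 0 0 -0.08 0 -1; 0 0 -0.11 0 -1; 0 0 -0.14 0 -1; 0 0 -0.17 0 -1; 0 0 -0.172 0 -1; 0 0 -0.172 0 -1"

```text
time_s: 39.2
tool_pos: [0.5978, -0.2355, 0.3605]
tool_rot: [-180.0, -0.1, -23.1]
force: [0.2, -0.3, -3.6]
grip_width: 0.0135
```

```bash
python3 plan.py "0.585 -0.05 .36 0" "0.5793 .1083 .36 20.6" "0.5793 .1083 .27 20.6"; python3 caps.py top .064 t4; python3 -c "
import cv2
t=cv2.imread('pics/t4.png'); cv2.imwrite('pics/t4c.png',cv2.resize(t[140:340,140:540],None,fx=2,fy=2,interpolation=2))"
```

```text
now 39.2 [ 0.5978 -0.2355  0.3605] 336.85 F [ 0.2 -0.3 -3.6] T [0.07 0.04 0.01] w 0.0135 q [ 33.  17. -18.  70.   5.  94. -98.]
0.585 -0.05 .36 0  => -0.0847 -0.1656 0.0005 -23.1  dist 0.186
0.5793 .1083 .36 20.6  => -0.0057 -0.1583 -0.0000 -20.6  dist 0.158
0.5793 .1083 .27 20.6  => 0.0000 0.0000 0.0900 -0.0  dist 0.090
green [282 234  13  18 191] [287.8 242.7] [0.5136 0.0746 0.064 ]
green [223 305  12  10  96] [228.7 309.5] [0.3341 0.2314 0.064 ]
```

View pics/t4c.png

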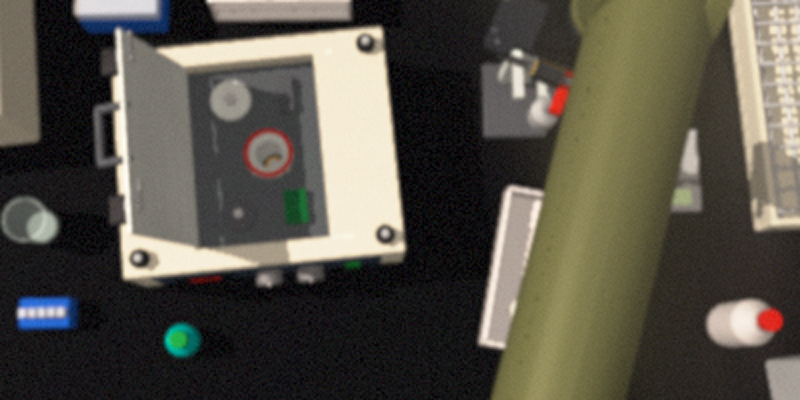

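drive_tool:
  moves: "-0.012 -0.025 0 -4 -1; -0.025 -0.05 0 -8 -1; -0.04 -0.08 0 -12 -1; -0.055 -0.11 0 -16 -1; -0.07 -0.14 0 -20 -1; -0.085 -0.1656 0 -23.1 -1; -0.085 -0.1656 0 -23.1 -1; -0.085 -0.1656 0 -23.1 -1"

```text
time_s: 40.05
tool_pos: [0.5842, -0.0479, 0.3611]
tool_rot: [179.9, -0.0, 0.2]
force: [1.0, -1.4, -3.5]
grip_width: 0.0134
```

drive_tool:
  moves: "-0.001 -0.025 0 -4 -1; -0.002 -0.05 0 -8 -1; -0.003 -0.08 0 -12 -1; -0.004 -0.11 0 -16 -1; -0.005 -0.135 0 -19 -1; -0.0057 -0.158 0 -20.6 -1; -0.0057 -0.158 0 -20.6 -1; -0.0057 -0.158 0 -20.6 -1"

```text
time_s: 40.85
tool_pos: [0.5789, 0.1084, 0.3605]
tool_rot: [180.0, 0.0, 20.6]
force: [0.5, -0.5, -3.3]
grip_width: 0.0136
```

```bash
python3 plan.py "0.5793 .1083 .27 20.6"; python3 look.py w8 bore_mouth=.112 key=.209
```

```text
now 40.85 [0.5789 0.1084 0.3605] 20.58 F [ 0.5 -0.5 -3.3] T [-0.06 -0.03 -0.01] w 0.0136 q [ 15.  12. -34.  78.   7.  93. -88.]
0.5793 .1083 .27 20.6  => 0.0003 0.0002 0.0905 -0.0  dist 0.091
t 40.9
bore_mouth 0.93 [319. 204.] [0.5774 0.1075 0.112 ]
bore_mouth 0.27 [212. 179.] [0.5646 0.2128 0.112 ]
```

View pics/w8.png

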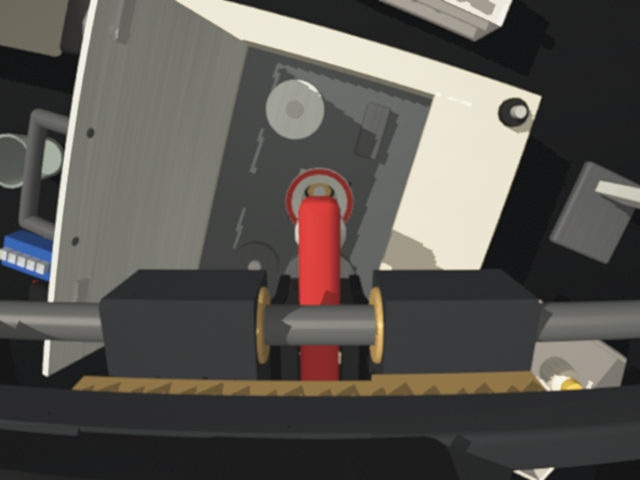

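drive_tool:
  moves: "0 0 0.02 0 -1; 0 0 0.045 0 -1; 0 0 0.07 0 -1; 0 0 0.088 0 -1; 0 0 0.094 0 -1; 0 0 0.098 0 -1; 0 0 0.102 0 -1; 0 0 0.106 0 -1"

```text
time_s: 41.8
tool_pos: [0.5795, 0.108, 0.2555]
tool_rot: [180.0, -0.1, 20.5]
force: [-0.3, 0.5, -1.7]
grip_width: 0.0134
```

drive_tool:
  moves: "0 0 0.003 0 -1; 0 0 0.006 0 -1; 0 0 0.009 0 -1; 0 0 0.012 0 -1; 0 0 0.015 0 -1; 0 0 0.018 0 -1; 0 0 0.021 0 -1; 0 0 0.024 0 -1"

```text
time_s: 42.6
tool_pos: [0.5789, 0.108, 0.2304]
tool_rot: [180.0, 0.0, 20.5]
force: [0.2, -0.7, -2.9]
grip_width: 0.0133
```

```bash
python3 plan.py "0.5793 .1083 .169 20.6"
```

```text
now 42.6 [0.5789 0.108  0.2304] 20.53 F [ 0.2 -0.7 -2.9] T [-0.   -0.04  0.02] w 0.0133 q [ 16.  13. -34.  91.   8.  78. -88.]
0.5793 .1083 .169 20.6  => 0.0005 -0.0001 0.0614 -0.1  dist 0.061
```

drive_tool:
  moves: "0 0 0.008 0 -1; 0 0 0.016 0 -1; 0 0 0.024 0 -1; 0 0 0.032 0 -1; 0 0 0.038 0 -1; 0 0 0.041 0 -1; 0 0 0.044 0 -1; 0 0 0.046 0 -1"

```text
time_s: 43.4
tool_pos: [0.579, 0.1079, 0.1845]
tool_rot: [180.0, -0.0, 20.5]
force: [0.7, 0.1, -3.5]
grip_width: 0.0131
```

drive_tool:
  moves: "0 0 0.002 0 -1; 0 0 0.004 0 -1; 0 0 0.006 0 -1; 0 0 0.008 0 -1; 0 0 0.01 0 -1; 0 0 0.012 0 -1; 0 0 0.013 0 -1; 0 0 0.014 0 -1"

```text
time_s: 44.2
tool_pos: [0.5789, 0.108, 0.1705]
tool_rot: [180.0, 0.0, 20.5]
force: [-1.1, 0.6, -3.1]
grip_width: 0.0136
```

```bash
python3 plan.py "0.5793 .1083 .169 20.6"
```

```text
now 44.2 [0.5789 0.108  0.1705] 20.53 F [-1.1  0.6 -3.1] T [-0.02  0.03  0.03] w 0.0136 q [ 15.  16. -34.  95.   9.  72. -89.]
0.5793 .1083 .169 20.6  => 0.0005 -0.0002 0.0015 -0.1  dist 0.002
```

drive_tool:
  moves: "0 0 0 -5 -1; 0 0 0 -12 -1; 0 0 0 -20 -1; 0 0 0 -28 -1; 0 0 0 -36 -1; 0 0 0 -44 -1; 0 0 0 -52 -1; 0 0 0 -60 -1"
  grip_force: 58

```text
time_s: 45.0
tool_pos: [0.5787, 0.1083, 0.1707]
tool_rot: [-180.0, -0.0, 80.8]
force: [-0.1, 0.9, -2.5]
grip_width: 0.0133
```

```bash
python3 plan.py
```

```text
now 45.0 [0.5787 0.1083 0.1707] 80.83 F [-0.1  0.9 -2.5] T [ 0.19  0.05 -0.18] w 0.0133 q [ 22.  17. -42.  95.  12.  72. -31.]
```

drive_tool:
  moves: "0 0 0 -8 -1; 0 0 0 -16 -1; 0 0 0 -24 -1; 0 0 0 -32 -1; 0 0 0 -40 -1; 0 0 0 -48 -1; 0 0 0 -54 -1; 0 0 0 -60 -1"

```text
time_s: 45.8
tool_pos: [0.5788, 0.108, 0.1707]
tool_rot: [180.0, -0.0, 140.7]
force: [0.4, 0.6, -2.8]
grip_width: 0.0133
```

```bash
python3 plan.py
```

```text
now 45.8 [0.5788 0.108  0.1707] 140.73 F [ 0.4  0.6 -2.8] T [ 0.11 -0.09 -0.09] w 0.0133 q [ 29.  20. -51.  95.  16.  73.  26.]
```

drive_tool:
  moves: "0 0 0 -8 -1; 0 0 0 -16 -1; 0 0 0 -24 -1; 0 0 0 -32 -1; 0 0 0 -39 -1; 0 0 0 -46 -1; 0 0 0 -51 -1; 0 0 0 -55 -1"

```text
time_s: 46.6
tool_pos: [0.579, 0.1079, 0.1707]
tool_rot: [180.0, 0.0, -164.3]
force: [0.3, 0.8, -3.2]
grip_width: 0.0134
```

```bash
python3 plan.py
```

```text
now 46.6 [0.579  0.1079 0.1707] 195.66 F [ 0.3  0.8 -3.2] T [ 0.26 -0.04 -0.19] w 0.0134 q [ 36.  24. -62.  95.  21.  75.  77.]
```

drive_tool:
  moves: "0 0 0 -1 -1; 0 0 0 -2 -1; 0 0 0 -3 -1; 0 0 0 -4 -1; 0 0 0 -5 -1; 0 0 0 -6 -1; 0 0 0 -7 -1; 0 0 0 -7 -1"

```text
time_s: 47.4
tool_pos: [0.5789, 0.108, 0.1707]
tool_rot: [-180.0, 0.0, -157.4]
force: [-0.2, 0.5, -3.5]
grip_width: 0.0134
```

```bash
python3 plan.py
```

```text
now 47.4 [0.5789 0.108  0.1707] 202.56 F [-0.2  0.5 -3.5] T [ 0.2  -0.07 -0.12] w 0.0134 q [ 37.  24. -63.  95.  22.  75.  83.]
```

drive_tool:
  moves: "0 0 0 -1 -1; 0 0 0 -2 -1; 0 0 0 -3 -1; 0 0 0 -4 -1; 0 0 0 -5 -1; 0 0 0 -5 -1; 0 0 0 -5 -1; 0 0 0 -5 -1"

```text
time_s: 48.2
tool_pos: [0.5789, 0.108, 0.1707]
tool_rot: [-180.0, 0.0, -152.5]
force: [1.3, -0.1, -2.3]
grip_width: 0.0135
```

```bash
python3 plan.py
```

```text
now 48.2 [0.5789 0.108  0.1707] 207.52 F [ 1.3 -0.1 -2.3] T [ 0.2  -0.14 -0.08] w 0.0135 q [ 38.  25. -64.  94.  23.  75.  87.]
```

drive_tool:
  moves: "0 0 0 -1 -1; 0 0 0 -2 -1; 0 0 0 -3 -1; 0 0 0 -4 -1; 0 0 0 -5 -1; 0 0 0 -6 -1; 0 0 0 -6 -1; 0 0 0 -6 -1"

```text
time_s: 49.0
tool_pos: [0.5789, 0.1079, 0.1706]
tool_rot: [-180.0, -0.0, -146.5]
force: [1.6, -0.1, -2.3]
grip_width: 0.0132
```

```bash
python3 plan.py
```

```text
now 49.0 [0.5789 0.1079 0.1706] 213.51 F [ 1.6 -0.1 -2.3] T [ 0.2  -0.15 -0.35] w 0.0132 q [ 38.  25. -65.  94.  24.  76.  93.]
```

drive_tool:
  moves: "0 0 0 -1 -1; 0 0 0 -2 -1; 0 0 0 -3 -1; 0 0 0 -3 -1; 0 0 0 -3 -1; 0 0 0 -3 -1; 0 0 0 -3 -1; 0 0 0 -3 -1"

```text
time_s: 49.8
tool_pos: [0.5788, 0.1079, 0.1706]
tool_rot: [-180.0, -0.0, -143.5]
force: [0.5, 0.8, -3.3]
grip_width: 0.0134
```

```bash
python3 plan.py
```

```text
now 49.8 [0.5788 0.1079 0.1706] 216.53 F [ 0.5  0.8 -3.3] T [ 0.23 -0.26 -0.25] w 0.0134 q [ 39.  26. -66.  94.  24.  76.  95.]
```

drive_tool:
  moves: "0 0 0 -1 -1; 0 0 0 -2 -1; 0 0 0 -3 -1; 0 0 0 -4 -1; 0 0 0 -5 -1; 0 0 0 -5 -1; 0 0 0 -5 -1; 0 0 0 -5 -1"

```text
time_s: 50.6
tool_pos: [0.579, 0.108, 0.1707]
tool_rot: [-180.0, 0.0, -138.5]
force: [0.8, -0.4, -2.9]
grip_width: 0.0135
```

```bash
python3 plan.py; python3 look.py w9; python3 - <<'E'
from h import *
print(get_obs()['wrist_torque'])
# bar angle in wrist image
im=cv2.imread('pics/w9.png'); hsv=cv2.cvtColor(im,cv2.COLOR_BGR2HSV); red=cv2.inRange(hsv,(0,150,60),(8,255,255)); red[300:]=0; red[:,:250]=0;red[:,390:]=0
im8=cv2.imread('pics/w8.png'); h8=cv2.cvtColor(im8,cv2.COLOR_BGR2HSV); r8=cv2.inRange(h8,(0,150,60),(8,255,255)); r8[300:]=0;r8[:205]=0
for r in (red,r8):
    print(cv2.minAreaRect(np.argwhere(r)[:,::-1].astype(np.float32)))
    for row in (215,240,265): 
        x=np.nonzero(r[row])[0]; print(row,x.min() if len(x) else 0,x.max() if len(x) else 0)
E
```

```text
now 50.6 [0.579  0.108  0.1707] 221.51 F [ 0.8 -0.4 -2.9] T [ 0.18 -0.18 -0.22] w 0.0135 q [ 39.  26. -67.  94.  25.  76. 100.]
t 50.65
[ 0.20243363 -0.20540723 -0.24778591]
((320.0, 247.5), (103.0, 118.0), 90.0)
215 281 359
240 265 375
265 262 379
((191.5, 252.0), (94.0, 319.0), 90.0)
215 290 348
240 300 338
265 299 338
```

View pics/w9.png

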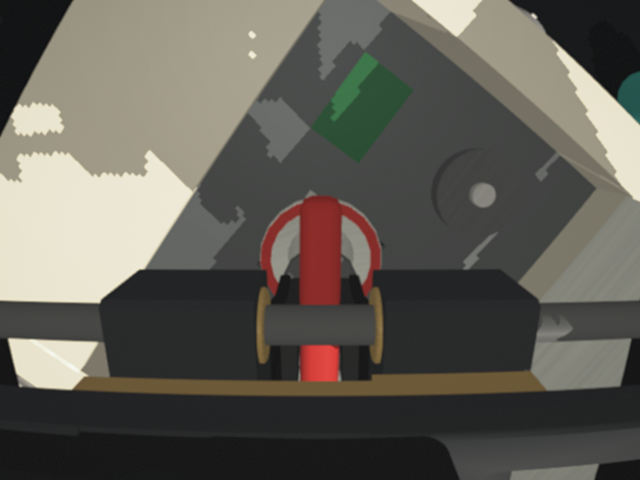

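drive_tool:
  moves: "0 0 0 -1 -1; 0 0 0 -2 -1; 0 0 0 -3 -1; 0 0 0 -4 -1; 0 0 0 -5 -1; 0 0 0 -5 -1; 0 0 0 -5 -1; 0 0 0 -5 -1"

```text
time_s: 51.45
tool_pos: [0.5789, 0.1079, 0.1706]
tool_rot: [-180.0, -0.0, -133.5]
force: [0.4, -0.1, -2.1]
grip_width: 0.0138
```

```bash
python3 plan.py; python3 -c "
from h import *
for i in range(3): read_camera('top'); print(get_obs()['wrist_torque'].round(2), get_obs()['effort'].round(2))"
```

```text
now 51.45 [0.5789 0.1079 0.1706] 226.52 F [ 0.4 -0.1 -2.1] T [ 0.18 -0.25 -0.02] w 0.0138 q [ 40.  27. -68.  94.  26.  76. 104.]
[ 0.18 -0.16 -0.14] [ 1.000e-02 -3.736e+01 -1.395e+01 -2.928e+01  7.000e-02  2.800e-01
  1.100e-01]
[ 0.18 -0.2  -0.02] [-3.000e-02 -3.724e+01 -1.384e+01 -2.904e+01  5.000e-02  2.400e-01
  5.000e-02]
[ 0.17 -0.23 -0.08] [ -0.04 -37.34 -13.94 -29.19   0.05   0.28   0.1 ]
```

drive_tool:
  moves: "0 0 0 -1 -1; 0 0 0 -2 -1; 0 0 0 -3 -1; 0 0 0 -4 -1; 0 0 0 -5 -1; 0 0 0 -6 -1; 0 0 0 -7 -1; 0 0 0 -8 -1"

```text
time_s: 52.4
tool_pos: [0.5789, 0.1079, 0.1707]
tool_rot: [-180.0, 0.0, -125.4]
force: [1.0, 0.3, -3.5]
grip_width: 0.0135
```

```bash
python3 plan.py; python3 look.py w10; python3 -c "
from h import *
for i in range(2): read_camera('top'); print(get_obs()['wrist_torque'].round(2), get_obs()['effort'].round(2)[6])
a=cv2.imread('pics/w9.png')[180:300,250:400]; b=cv2.imread('pics/w10.png')[180:300,250:400]; cv2.imwrite('pics/cmp.png',cv2.resize(np.hstack([a,b]),None,fx=2.5,fy=2.5))"
```

```text
now 52.4 [0.5789 0.1079 0.1707] 234.59 F [ 1.   0.3 -3.5] T [ 0.19 -0.24 -0.12] w 0.0135 q [ 41.  28. -70.  94.  27.  77. 112.]
t 52.45
[ 0.2  -0.19 -0.11] 0.17
[ 0.23 -0.22 -0.06] 0.09
```

View pics/cmp.png

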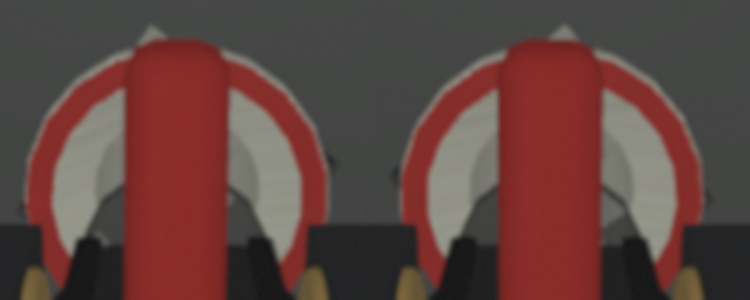

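drive_tool:
  moves: "0 0 0 4 -1; 0 0 0 8 -1; 0 0 -0.01 8 -1; 0 0 -0.02 8 -1; 0 0 -0.03 8 -1; 0 0 -0.04 8 -1; 0 0 -0.05 8 -1; 0 0 -0.06 8 -1"

```text
time_s: 53.35
tool_pos: [0.579, 0.1081, 0.2319]
tool_rot: [-180.0, 0.0, -133.5]
force: [0.9, 0.1, -3.1]
grip_width: 0.0131
```

drive_tool:
  moves: "0 0 -0.02 0 -1; 0 0 -0.04 0 -1; 0 0 -0.06 0 -1; 0 0 -0.08 0 -1; 0 0 -0.1 0 -1; 0 0 -0.12 0 -1; 0 0 -0.13 0 -1; 0 0 -0.13 0 -1"

```text
time_s: 54.15
tool_pos: [0.5793, 0.1085, 0.3622]
tool_rot: [-179.9, 0.1, -133.5]
force: [-1.0, 0.2, -3.2]
grip_width: 0.0134
```

```bash
python3 plan.py "0.60 0.085 .36 175" "0.618 .053 .36 125"
```

```text
now 54.15 [0.5793 0.1085 0.3622] 226.54 F [-1.   0.2 -3.2] T [ 0.19 -0.11 -0.01] w 0.0134 q [ 40.  22. -72.  77.  21.  96. 108.]
0.60 0.085 .36 175  => 0.0029 -0.0312 0.0022 51.5  dist 0.031
0.618 .053 .36 125  => -0.0207 -0.0303 -0.0000 50.0  dist 0.037
```

drive_tool:
  moves: "0.003 -0.031 0.002 7 -1; 0.003 -0.031 0.002 14 -1; 0.003 -0.031 0.002 21 -1; 0.003 -0.031 0.002 28 -1; 0.003 -0.031 0.002 35 -1; 0.003 -0.031 0.002 42 -1; 0.003 -0.031 0.002 49 -1; 0.003 -0.031 0.002 51.5 -1"

```text
time_s: 54.95
tool_pos: [0.5988, 0.0843, 0.3573]
tool_rot: [-180.0, -0.1, 174.8]
force: [-0.1, 0.3, -3.6]
grip_width: 0.0137
```

drive_tool:
  moves: "-0.021 -0.03 0 7 -1; -0.021 -0.03 0 14 -1; -0.021 -0.03 0 21 -1; -0.021 -0.03 0 28 -1; -0.021 -0.03 0 35 -1; -0.021 -0.03 0 42 -1; -0.021 -0.03 0 49 -1; -0.021 -0.03 0 50 -1"

```text
time_s: 55.75
tool_pos: [0.6172, 0.0526, 0.3574]
tool_rot: [-179.9, -0.0, 125.0]
force: [-0.0, 0.3, -3.7]
grip_width: 0.0133
```

```bash
cat > nut.py <<'E'
from h import *
import sys
def run(tag):
    z=np.load(tag+'_C.npz'); C=(z['K'],float(z['k']),z['T']); im=cv2.imread('pics/'+tag+'.png'); hsv=cv2.cvtColor(im,cv2.COLOR_BGR2HSV)
    W=np.zeros(im.shape[:2],np.uint8); u,v=proj(C,[.5793,.1083,.034]).astype(int); W[max(0,v-25):v+25,u-25:u+25]=255
    b=cv2.inRange(hsv,(12,70,60),(35,255,255))&W
    c=max(cv2.findContours(b,0,1)[0],key=cv2.contourArea)[:,0]; P=np.array([atz(C,q,.034)[:2] for q in c.astype(float)])
    h=cv2.convexHull((P*1e5).astype(np.int32)); M=cv2.moments(h); ctr=np.array([M['m10'],M['m01']])/M['m00']/1e5
    a=np.linspace(0,2*np.pi,720,endpoint=False); r=np.array([max(((P-ctr)@[np.cos(t),np.sin(t)])) for t in a])
    s=(r*np.exp(-6j*a)).sum(); print(tag,ctr,'amp',abs(s),'flat rel shaker',(-np.degrees(np.angle(s))/6+30-5.45)%60)
    cv2.imwrite('pics/'+tag+'n.png',cv2.convertScaleAbs(cv2.resize(im[v-40:v+40,u-40:u+40],(500,500),interpolation=2),alpha=1.6))
for t in sys.argv[1:]: run(t)
E
python3 plan.py; python3 look.py w11 ; python3 nut.py w6 w11; python3 -c "
import cv2,numpy as np
cv2.imwrite('pics/n2.png',np.hstack([cv2.resize(cv2.imread('pics/%sn.png'%t),(400,400)) for t in ('w6','w11')]))"
```

```text
now 55.75 [0.6172 0.0526 0.3574] 124.97 F [-0.   0.3 -3.7] T [ 0.06 -0.12 -0.04] w 0.0133 q [ 30.  19. -50.  73.  15.  94.  18.]
t 55.8
w6 [0.57949395 0.10822792] amp 0.16034862379692041 flat rel shaker 15.195989538205634
w11 [0.57944228 0.10829139] amp 0.1976621415823177 flat rel shaker 58.971315753283314
```

View pics/n2.png

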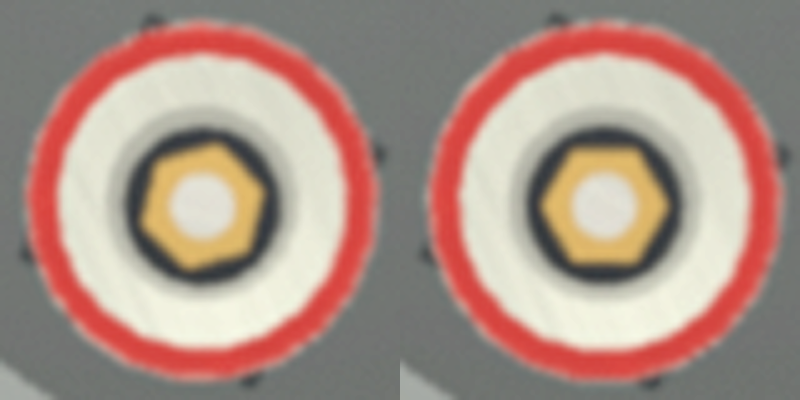

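```bash
python3 plan.py "0.5792 .1083 .355 124.5" "0.5792 .1083 .256 124.5" "0.5792 .1083 .2 124.5" "0.5792 .1083 .1705 124.5"
```

```text
now 55.8 [0.6172 0.0527 0.3575] 125.07 F [-0.7  0.8 -3.1] T [ 0.04 -0.16 -0.01] w 0.0135 q [ 30.  19. -50.  73.  15.  94.  18.]
0.5792 .1083 .355 124.5  => 0.0674 0.0008 0.0025 0.6  dist 0.067
0.5792 .1083 .256 124.5  => 0.0000 0.0000 0.0990 -0.0  dist 0.099
0.5792 .1083 .2 124.5  => 0.0000 0.0000 0.0560 -0.0  dist 0.056
0.5792 .1083 .1705 124.5  => 0.0000 0.0000 0.0295 -0.0  dist 0.029
```

drive_tool:
  moves: "0.02 0 0 0 -1; 0.04 0 0 0 -1; 0.06 -0.001 0 0 -1; 0.0674 -0.0012 0 0.5 -1; 0.0674 -0.0012 0 0.5 -1; 0.0674 -0.0012 0 0.5 -1; 0.0674 -0.0012 0 0.5 -1; 0.0674 -0.0012 0 0.5 -1"

```text
time_s: 56.6
tool_pos: [0.5785, 0.1062, 0.3583]
tool_rot: [-180.0, -0.0, 124.4]
force: [0.0, 0.3, -3.4]
grip_width: 0.0137
```

```bash
python3 plan.py "0.5792 .1083 .256 124.5"
```

```text
now 56.6 [0.5785 0.1062 0.3583] 124.43 F [ 0.   0.3 -3.4] T [-0.01 -0.13 -0.03] w 0.0137 q [ 29.  15. -52.  78.  12.  93.  13.]
0.5792 .1083 .256 124.5  => 0.0013 0.0018 0.1023 -0.1  dist 0.102
```

drive_tool:
  moves: "0.0013 0.0018 0.02 0 -1; 0.0013 0.0018 0.045 0 -1; 0.0013 0.0018 0.07 0 -1; 0.0013 0.0018 0.088 0 -1; 0.0013 0.0018 0.094 0 -1; 0.0013 0.0018 0.098 0 -1; 0.0013 0.0018 0.101 0 -1; 0.0013 0.0018 0.104 0 -1"

```text
time_s: 57.4
tool_pos: [0.5793, 0.1095, 0.2554]
tool_rot: [179.9, 0.0, 124.5]
force: [-0.2, 0.3, -2.9]
grip_width: 0.0134
```

drive_tool:
  moves: "0 0 0.004 0 -1; 0 0 0.008 0 -1; 0 0 0.014 0 -1; 0 0 0.022 0 -1; 0 0 0.03 0 -1; 0 0 0.038 0 -1; 0 0 0.046 0 -1; 0 0 0.054 0 -1"

```text
time_s: 58.2
tool_pos: [0.5786, 0.1093, 0.1998]
tool_rot: [-180.0, -0.0, 124.5]
force: [-0.9, 0.6, -4.1]
grip_width: 0.0134
```

```bash
python3 plan.py "0.579 .108 .1705 124.5"
```

```text
now 58.2 [0.5786 0.1093 0.1998] 124.53 F [-0.9  0.6 -4.1] T [ 0.01 -0.12  0.01] w 0.0134 q [ 29.  18. -51.  93.  14.  76.  10.]
0.579 .108 .1705 124.5  => -0.0013 -0.0004 0.0293 0.0  dist 0.029
```

Down onto the nut, then turn in steps with readings.

drive_tool:
  moves: "-0.001 0 0.006 0 -1; -0.001 0 0.011 0 -1; -0.001 0 0.015 0 -1; -0.001 0 0.018 0 -1; -0.001 0 0.021 0 -1; -0.001 0 0.024 0 -1; -0.001 0 0.027 0 -1; -0.001 0 0.03 0 -1"

```text
time_s: 59.0
tool_pos: [0.5793, 0.1085, 0.1705]
tool_rot: [180.0, 0.0, 124.5]
force: [-0.0, -0.1, -2.9]
grip_width: 0.0141
```

drive_tool:
  moves: "0 0 0 -3 -1; 0 0 0 -6 -1; 0 0 0 -9 -1; 0 0 0 -12 -1; 0 0 0 -15 -1; 0 0 0 -18 -1; 0 0 0 -20 -1; 0 0 0 -20 -1"

```text
time_s: 59.8
tool_pos: [0.579, 0.1084, 0.1704]
tool_rot: [-180.0, -0.0, 144.5]
force: [-0.9, -0.3, -2.8]
grip_width: 0.0135
```

```bash
cat > tq.py <<'E'
from h import *
t=[]
for i in range(3): read_camera('top'); t.append(get_obs()['wrist_torque'][2])
o=get_obs(); print(o['time_s'],o['tool_pos'].round(4),o['tool_rot'][2].round(2),'F',o['force'].round(1),'Tz',np.round(t,2),np.mean(t).round(3))
E
python3 tq.py
```

```text
59.95 [0.579  0.1084 0.1704] 144.48 F [-0.4 -0.5 -4.2] Tz [-0.1  -0.11 -0.1 ] -0.103
```

drive_tool:
  moves: "0 0 0 -1 -1; 0 0 0 -2 -1; 0 0 0 -3 -1; 0 0 0 -4 -1; 0 0 0 -5 -1; 0 0 0 -5 -1; 0 0 0 -5 -1; 0 0 0 -5 -1"

```text
time_s: 60.75
tool_pos: [0.5791, 0.1085, 0.1704]
tool_rot: [-180.0, -0.0, 149.5]
force: [-0.5, -0.8, -6.8]
grip_width: 0.0134
```

```bash
python3 tq.py
```

```text
60.9 [0.5791 0.1085 0.1704] 149.53 F [-0.9 -0.7 -6.4] Tz [-0.09 -0.14 -0.16] -0.129
```

drive_tool:
  moves: "0 0 0 -0.5 -1; 0 0 0 -1 -1; 0 0 0 -1.5 -1; 0 0 0 -2 -1; 0 0 0 -2.5 -1; 0 0 0 -3 -1; 0 0 0 -3 -1; 0 0 0 -3 -1"

```text
time_s: 61.7
tool_pos: [0.5792, 0.1085, 0.1706]
tool_rot: [-180.0, -0.0, 152.5]
force: [-0.8, -0.3, -5.4]
grip_width: 0.0134
```

```bash
python3 tq.py
```

```text
61.85 [0.5792 0.1085 0.1706] 152.52 F [-1.  -0.6 -6.6] Tz [-0.31 -0.28 -0.25] -0.282
```

drive_tool:
  moves: "0 0 0 -0.5 -1; 0 0 0 -1 -1; 0 0 0 -1.5 -1; 0 0 0 -2 -1; 0 0 0 -2 -1; 0 0 0 -2 -1; 0 0 0 -2 -1; 0 0 0 -2 -1"

```text
time_s: 62.65
tool_pos: [0.5793, 0.1085, 0.1706]
tool_rot: [-180.0, 0.0, 154.5]
force: [-0.2, -0.1, -7.0]
grip_width: 0.0137
```

```bash
python3 tq.py
```

```text
62.8 [0.5793 0.1085 0.1706] 154.53 F [-0.9 -0.3 -5.4] Tz [-0.44 -0.39 -0.43] -0.42
```

drive_tool:
  moves: "0 0 0 6 -1; 0 0 0 13 -1; 0 0 0 19 -1; 0 0 0 19 -1; 0 0 -0.01 19 -1; 0 0 -0.025 19 -1; 0 0 -0.045 19 -1; 0 0 -0.07 19 -1"

```text
time_s: 63.6
tool_pos: [0.5795, 0.1088, 0.2424]
tool_rot: [180.0, 0.0, 135.6]
force: [-0.3, -1.0, -3.8]
grip_width: 0.0133
```

drive_tool:
  moves: "0 0 -0.02 0 -1; 0 0 -0.05 0 -1; 0 0 -0.08 0 -1; 0 0 -0.1 0 -1; 0 0 -0.12 0 -1; 0 0 -0.12 0 -1; 0 0 -0.12 0 -1; 0 0 -0.12 0 -1"

```text
time_s: 64.4
tool_pos: [0.5789, 0.1084, 0.3597]
tool_rot: [-179.9, -0.0, 135.6]
force: [0.9, -0.1, -4.0]
grip_width: 0.0133
```

```bash
python3 plan.py "0.618 .053 .36 125"
```

```text
now 64.4 [0.5789 0.1084 0.3597] 135.56 F [ 0.9 -0.1 -4. ] T [ 0.01 -0.16 -0.  ] w 0.0133 q [ 30.  16. -54.  77.  13.  94.  23.]
0.618 .053 .36 125  => -0.0667 -0.0122 -0.0003 10.6  dist 0.068
```

drive_tool:
  moves: "-0.02 -0.004 0 3 -1; -0.04 -0.008 0 6 -1; -0.06 -0.011 0 9 -1; -0.0667 -0.0122 0 10.6 -1; -0.0667 -0.0122 0 10.6 -1; -0.0667 -0.0122 0 10.6 -1; -0.0667 -0.0122 0 10.6 -1; -0.0667 -0.0122 0 10.6 -1"

```text
time_s: 65.2
tool_pos: [0.6179, 0.0543, 0.361]
tool_rot: [180.0, 0.0, 125.0]
force: [0.1, 0.6, -3.1]
grip_width: 0.0136
```

```bash
python3 look.py w12; python3 nut.py w12; python3 plan.py "0.60 -.14 .36 95" "0.5974 -.2355 .36 68" "0.5974 -.2358 .192 68"
```

```text
t 65.25
w12 [0.5795414  0.10808842] amp 0.18471260041994014 flat rel shaker 9.910811694790773
now 65.25 [0.618  0.0541 0.361 ] 125.02 F [-0.7 -0.  -3.7] T [-0.03 -0.1  -0.06] w 0.0133 q [ 30.  19. -50.  73.  15.  95.  17.]
0.60 -.14 .36 95  => -0.1486 -0.1261 0.0010 30.0  dist 0.195
0.5974 -.2355 .36 68  => -0.0949 -0.0109 -0.0000 27.0  dist 0.096
0.5974 -.2358 .192 68  => -0.0003 0.0001 0.1680 -0.0  dist 0.168
```

```bash
python3 plan.py "0.60 -.14 .36 140" "0.5974 -.2355 .36 157" "0.5974 -.2355 .190 157" "0.6675 -.2355 .19 157" "0.6675 -.2355 .174 157"
```

```text
now 65.25 [0.618  0.0541 0.361 ] 125.02 F [-0.7 -0.  -3.7] T [-0.03 -0.1  -0.06] w 0.0133 q [ 30.  19. -50.  73.  15.  95.  17.]
0.60 -.14 .36 140  => -0.1486 -0.1261 0.0010 -15.0  dist 0.195
0.5974 -.2355 .36 157  => -0.0594 -0.0748 -0.0000 -17.0  dist 0.096
0.5974 -.2355 .190 157  => 0.0000 0.0000 0.1700 -0.0  dist 0.170
0.6675 -.2355 .19 157  => -0.0645 0.0274 -0.0000 -0.0  dist 0.070
0.6675 -.2355 .174 157  => 0.0000 0.0000 0.0160 -0.0  dist 0.016
```

drive_tool:
  moves: "-0.02 -0.02 0 -2 -1; -0.045 -0.04 0 -4 -1; -0.075 -0.063 0 -6 -1; -0.105 -0.088 0 -9 -1; -0.135 -0.113 0 -12 -1; -0.1486 -0.1261 0 -15 -1; -0.1486 -0.1261 0 -15 -1; -0.1486 -0.1261 0 -15 -1"

```text
time_s: 66.05
tool_pos: [0.6, -0.1404, 0.3607]
tool_rot: [180.0, -0.0, 139.9]
force: [-0.3, 0.7, -3.9]
grip_width: 0.0135
```

```bash
python3 plan.py "0.5974 -.2355 .36 157" "0.5974 -.2355 .190 157" 
```

```text
now 66.05 [ 0.6    -0.1404  0.3607] 139.89 F [-0.3  0.7 -3.9] T [ 0.13 -0.12  0.02] w 0.0135 q [ 48.  18. -49.  73.  14.  94.  51.]
0.5974 -.2355 .36 157  => -0.0593 -0.0744 0.0007 -17.1  dist 0.095
0.5974 -.2355 .190 157  => 0.0000 0.0000 0.1700 -0.0  dist 0.170
```

drive_tool:
  moves: "-0.012 -0.015 0 -4 -1; -0.025 -0.03 0 -8 -1; -0.04 -0.05 0 -12 -1; -0.055 -0.068 0 -16 -1; -0.0593 -0.0744 0 -17.1 -1; -0.0593 -0.0744 0 -17.1 -1; -0.0593 -0.0744 0 -17.1 -1; -0.0593 -0.0744 0 -17.1 -1"

```text
time_s: 66.85
tool_pos: [0.598, -0.2333, 0.3611]
tool_rot: [180.0, 0.0, 157.2]
force: [0.3, 0.4, -2.7]
grip_width: 0.0133
```

drive_tool:
  moves: "0 0 0.03 0 -1; 0 0 0.06 0 -1; 0 0 0.09 0 -1; 0 0 0.12 0 -1; 0 0 0.145 0 -1; 0 0 0.16 0 -1; 0 0 0.169 0 -1; 0 0 0.169 0 -1"

```text
time_s: 67.65
tool_pos: [0.5973, -0.2354, 0.1911]
tool_rot: [180.0, -0.1, 157.1]
force: [-1.0, 0.4, -3.2]
grip_width: 0.0137
```

```bash
python3 plan.py "0.6675 -.2355 .19 157" "0.6675 -.2355 .174 157"; python3 look.py w13 fork_seat=.15 stand=0
```

```text
now 67.65 [ 0.5973 -0.2354  0.1911] 157.06 F [-1.   0.4 -3.2] T [ 0.09 -0.11  0.  ] w 0.0137 q [ 55.  25. -48.  85.  19.  78.  73.]
0.6675 -.2355 .19 157  => -0.0647 0.0273 0.0011 0.1  dist 0.070
0.6675 -.2355 .174 157  => 0.0000 0.0000 0.0160 -0.0  dist 0.016
t 67.7
stand 0.58 [351. 290.] [ 0.6712 -0.2367  0.    ]
```

drive_tool:
  moves: "-0.008 0.0034 0 0 -1; -0.017 0.0072 0 0 -1; -0.027 0.0114 0 0 -1; -0.037 0.0156 0 0 -1; -0.047 0.0198 0 0 -1; -0.056 0.0236 0 0 -1; -0.0647 0.0273 0 0 -1; -0.0647 0.0273 0 0 -1"

```text
time_s: 68.6
tool_pos: [0.669, -0.2355, 0.1912]
tool_rot: [179.9, 0.0, 157.1]
force: [0.5, -0.1, -3.7]
grip_width: 0.0136
```

```bash
python3 plan.py "0.6675 -.2355 .174 157"
```

```text
now 68.6 [ 0.669  -0.2355  0.1912] 157.08 F [ 0.5 -0.1 -3.7] T [ 0.06 -0.22  0.04] w 0.0136 q [ 47.  33. -46.  75.  23.  81.  70.]
0.6675 -.2355 .174 157  => 0.0014 -0.0006 0.0172 0.1  dist 0.017
```

drive_tool:
  moves: "0 0 0.003 0 -1; 0 0 0.006 0 -1; 0 0 0.009 0 -1; 0 0 0.012 0 -1; 0 0 0.015 0 -1; 0 0 0.017 0 -1; 0 0 0.0175 0 -1; 0 0 0.0175 0 -1"

```text
time_s: 69.4
tool_pos: [0.6677, -0.2362, 0.1741]
tool_rot: [-180.0, -0.0, 157.0]
force: [0.3, 0.1, -2.6]
grip_width: 0.0133
```

```bash
python3 plan.py
```

```text
now 69.4 [ 0.6677 -0.2362  0.1741] 157.03 F [ 0.3  0.1 -2.6] T [ 0.07 -0.12 -0.  ] w 0.0133 q [ 47.  34. -46.  76.  24.  80.  70.]
```

drive_tool:
  moves: "0 0 0.001 0 -1; 0 0 0.002 0 -1; 0 0 0.002 0 -1; 0 0 0.002 0 -0.2; 0 0 0.002 0 -0.2; 0 0 0.002 0 -0.2; 0 0 0.002 0 -0.2; 0 0 0.002 0 -0.2"

```text
time_s: 70.2
tool_pos: [0.6678, -0.2361, 0.172]
tool_rot: [-180.0, -0.0, 157.0]
force: [0.3, 0.5, -0.0]
grip_width: 0.0339
```

drive_tool:
  moves: "0 0 -0.01 0 -0.2; 0 0 -0.03 0 -0.2; 0 0 -0.06 0 -0.2; 0 0 -0.1 0 -0.2; 0 0 -0.14 0 -0.2; 0 0 -0.18 0 -0.2; 0 0 -0.2 0 -0.2; 0 0 -0.2 0 -0.2"

```text
time_s: 71.0
tool_pos: [0.6689, -0.2356, 0.3774]
tool_rot: [179.9, 0.4, 157.0]
force: [0.4, 0.5, -0.4]
grip_width: 0.0347
```

```bash
python3 plan.py "0.61 0.02 .38 175" "0.5603 .2863 .37 185.5"; python3 look.py w14 key_grip=.193; python3 - <<'E'
from h import *
im,_=read_camera('scene'); save('s2',im)
w=cv2.imread('pics/w14.png'); t=cv2.imread('pics/s2.png')[190:390,140:540]
cv2.imwrite('pics/m3.png',np.vstack([cv2.resize(w,(640,480))[100:400,0:640][:, 20:620],cv2.resize(t,(600,300))]))
E
```

```text
now 71.0 [ 0.6689 -0.2356  0.3774] 157.03 F [ 0.4  0.5 -0.4] T [ 0.12 -0.18 -0.  ] w 0.0347 q [ 43.  31. -47.  55.  23. 101.  73.]
0.61 0.02 .38 175  => 0.1540 0.2123 -0.0026 -18.0  dist 0.262
0.5603 .2863 .37 185.5  => 0.0727 0.2610 0.0100 -10.5  dist 0.271
t 71.05
key_grip 0.82 [320. 214.] [ 0.6706 -0.236   0.193 ]
```

View pics/m3.png

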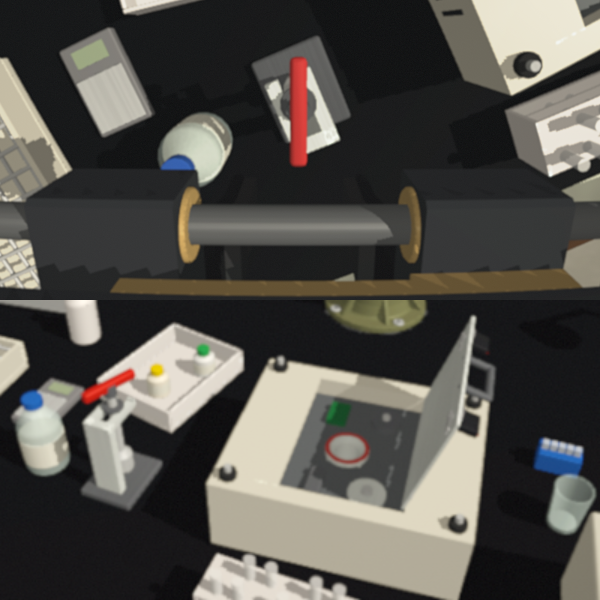

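drive_tool:
  moves: "0.025 0.035 -0.01 -3 -0.5; 0.05 0.07 -0.02 -6 -0.5; 0.08 0.11 -0.02 -9 -0.5; 0.11 0.15 -0.02 -12 -0.5; 0.14 0.19 -0.02 -15 -0.5; 0.154 0.2123 -0.02 -18 -0.5; 0.154 0.2123 -0.02 -18 -0.5; 0.154 0.2123 -0.02 -18 -0.5"

```text
time_s: 71.95
tool_pos: [0.6088, 0.0185, 0.3912]
tool_rot: [-179.9, -0.1, 175.0]
force: [0.5, -0.6, 0.8]
grip_width: 0.0217
```

drive_tool:
  moves: "0.012 0.043 0 -2 -0.5; 0.024 0.086 0 -4 -0.5; 0.036 0.13 0 -6 -0.5; 0.048 0.172 0 -8 -0.5; 0.06 0.215 0.01 -10 -0.5; 0.0727 0.26 0.02 -10.5 -0.5; 0.0727 0.26 0.02 -10.5 -0.5; 0.0727 0.26 0.02 -10.5 -0.5"

```text
time_s: 72.75
tool_pos: [0.5597, 0.2839, 0.3708]
tool_rot: [-179.9, -0.1, -174.5]
force: [-0.3, -0.8, -0.3]
grip_width: 0.0219
```

```bash
python3 look.py w15 panel_handle=.277; python3 plan.py "0.562 .2850 .258 185.5"; python3 - <<'E'
from h import *
z=np.load('w15_C.npz'); C=(z['K'],float(z['k']),z['T']); d=np.load('w15_d.npy')
# points of bar / panel edge: cluster high points in shaker frame
P=[]
for v in range(0,300,3):
    for u in range(150,500,3):
        if d[v,u]>0:
            p=atdepth(C,(u,v),d[v,u]); q=p[:2]-[.5700,.2074]; c,s=np.cos(np.radians(5.45)),np.sin(np.radians(5.45))
            x,y=c*q[0]+s*q[1],-s*q[0]+c*q[1]
            if .25<p[2]<.31 and abs(x)<.045: P.append((x,y,p[2]))
P=np.array(P); print(len(P))
h,e=np.histogram(P[:,1],bins=np.arange(0,.12,.004))
for a,b in zip(e,h):
    if b: s=P[(P[:,1]>=a)&(P[:,1]<a+.004)]; print('y %.3f n %d z %.3f..%.3f x %.3f..%.3f'%(a,b,s[:,2].min(),s[:,2].max(),s[:,0].min(),s[:,0].max()))
E
```

```text
t 72.8
panel_handle 0.58 [323. 247.] [0.5627 0.2859 0.277 ]
now 72.85 [0.5609 0.2819 0.3714] 185.25 F [ 0.4 -0.5  0.3] T [ 0.12 -0.15  0.01] w 0.0218 q [ 13.  24. -61.  70.  21.  98.  52.]
0.562 .2850 .258 185.5  => -0.0013 0.0030 0.1134 -0.2  dist 0.113
576
y 0.028 n 31 z 0.250..0.260 x -0.045..0.044
y 0.032 n 40 z 0.260..0.274 x -0.044..0.038
y 0.036 n 43 z 0.274..0.289 x -0.044..0.032
y 0.040 n 45 z 0.288..0.300 x -0.045..0.025
y 0.044 n 91 z 0.287..0.300 x -0.045..0.019
y 0.048 n 17 z 0.287..0.295 x -0.036..-0.026
y 0.052 n 10 z 0.287..0.290 x -0.035..-0.028
y 0.056 n 12 z 0.282..0.288 x -0.036..-0.028
y 0.060 n 24 z 0.279..0.288 x -0.036..0.030
y 0.064 n 18 z 0.280..0.286 x -0.036..0.030
y 0.068 n 18 z 0.279..0.285 x -0.036..0.031
y 0.072 n 82 z 0.277..0.284 x -0.036..0.032
y 0.076 n 74 z 0.278..0.283 x -0.036..0.032
y 0.080 n 71 z 0.277..0.283 x -0.036..0.032
```

drive_tool:
  moves: "-0.001 0.0032 0.03 0 -0.5; -0.001 0.0032 0.06 0 -0.5; -0.001 0.0032 0.09 0 -0.5; -0.001 0.0032 0.105 0 -0.5; -0.001 0.0032 0.1134 0 -0.5; -0.001 0.0032 0.1134 0 -1; -0.001 0.0032 0.1134 0 -1; -0.001 0.0032 0.1134 0 -1"
  grip_force: 25

```text
time_s: 73.65
tool_pos: [0.5606, 0.2858, 0.2598]
tool_rot: [-179.8, 0.0, -174.6]
force: [0.0, -6.0, 0.5]
grip_width: 0.0091
```

```bash
python3 arc.py; python3 - <<'E'
import numpy as np
f=lambda t:np.array([-158*np.cos(t)+36*np.sin(t),158*np.sin(t)+36*np.cos(t)])
th=np.linspace(1.85,0.0,33)
for k in range(4):
    print('; '.join('0 %.4f %.4f 0 -1'%((f(t)-f(th[8*k]))[0]/1e3,-(f(t)-f(th[8*k]))[1]/1e3) for t in th[8*k+1:8*k+9]))
E
```

```text
t 73.65 [0.5606 0.2858 0.2598] theta 1.8489224912222602 r 0.16403738535515677 F [ 0.  -6.   0.5] w 0.009097847456653404 q [ 15.  25. -60.  82.  22.  86.  51.]
0 -0.0083 -0.0043 0 -1; 0 -0.0169 -0.0081 0 -1; 0 -0.0257 -0.0114 0 -1; 0 -0.0346 -0.0141 0 -1; 0 -0.0437 -0.0164 0 -1; 0 -0.0529 -0.0181 0 -1; 0 -0.0622 -0.0193 0 -1; 0 -0.0716 -0.0200 0 -1
0 -0.0094 -0.0001 0 -1; 0 -0.0187 0.0003 0 -1; 0 -0.0280 0.0013 0 -1; 0 -0.0373 0.0028 0 -1; 0 -0.0464 0.0048 0 -1; 0 -0.0554 0.0074 0 -1; 0 -0.0643 0.0105 0 -1; 0 -0.0729 0.0141 0 -1
0 -0.0084 0.0041 0 -1; 0 -0.0166 0.0086 0 -1; 0 -0.0245 0.0137 0 -1; 0 -0.0321 0.0191 0 -1; 0 -0.0394 0.0250 0 -1; 0 -0.0463 0.0314 0 -1; 0 -0.0529 0.0381 0 -1; 0 -0.0590 0.0451 0 -1
0 -0.0057 0.0074 0 -1; 0 -0.0110 0.0151 0 -1; 0 -0.0158 0.0232 0 -1; 0 -0.0202 0.0315 0 -1; 0 -0.0241 0.0400 0 -1; 0 -0.0275 0.0487 0 -1; 0 -0.0303 0.0576 0 -1; 0 -0.0327 0.0667 0 -1
```

drive_tool:
  moves: "0 -0.0083 -0.0043 0 -1; 0 -0.0169 -0.0081 0 -1; 0 -0.0257 -0.0114 0 -1; 0 -0.0346 -0.0141 0 -1; 0 -0.0437 -0.0164 0 -1; 0 -0.0529 -0.0181 0 -1; 0 -0.0622 -0.0193 0 -1; 0 -0.0716 -0.02 0 -1"

```text
time_s: 74.45
tool_pos: [0.5667, 0.2167, 0.2801]
tool_rot: [180.0, 0.1, -174.4]
force: [2.0, 2.4, 3.2]
grip_width: 0.009
```

drive_tool:
  moves: "0 -0.0094 -0.0001 0 -1; 0 -0.0187 0.0003 0 -1; 0 -0.028 0.0013 0 -1; 0 -0.0373 0.0028 0 -1; 0 -0.0464 0.0048 0 -1; 0 -0.0554 0.0074 0 -1; 0 -0.0643 0.0105 0 -1; 0 -0.0729 0.0141 0 -1"

```text
time_s: 75.25
tool_pos: [0.5735, 0.1427, 0.2642]
tool_rot: [-179.9, -0.0, -174.5]
force: [1.4, -0.8, 5.7]
grip_width: 0.0093
```

drive_tool:
  moves: "0 -0.0084 0.0041 0 -1; 0 -0.0166 0.0086 0 -1; 0 -0.0245 0.0137 0 -1; 0 -0.0321 0.0191 0 -1; 0 -0.0394 0.025 0 -1; 0 -0.0463 0.0314 0 -1; 0 -0.0529 0.0381 0 -1; 0 -0.059 0.0451 0 -1"

```text
time_s: 76.05
tool_pos: [0.5788, 0.0848, 0.2185]
tool_rot: [-180.0, -0.1, -174.5]
force: [-0.8, -1.8, 1.1]
grip_width: 0.0089
```

drive_tool:
  moves: "0 -0.0057 0.0074 0 -1; 0 -0.011 0.0151 0 -1; 0 -0.0158 0.0232 0 -1; 0 -0.0202 0.0315 0 -1; 0 -0.0241 0.04 0 -1; 0 -0.0275 0.0487 0 -1; 0 -0.0303 0.0576 0 -1; 0 -0.0327 0.0667 0 -1"

```text
time_s: 76.85
tool_pos: [0.5819, 0.0516, 0.1517]
tool_rot: [-179.9, -0.1, -174.5]
force: [-3.1, -5.1, 0.3]
grip_width: 0.0089
```

```bash
python3 arc.py
```

```text
t 76.85 [0.5819 0.0516 0.1517] theta 0.0006138567477101675 r 0.16023917528749296 F [-3.1 -5.1  0.3] w 0.008867881137203154 q [ 39.  22. -57.  96.  20.  72.  73.]
```

drive_tool:
  moves: "0 0 0.001 0 -1; 0 0 0.002 0 -1; 0 0 0.003 0 -1; 0 0 0.003 0 -1; 0 0 0.003 0 -1; 0 0 0.003 0 -1; 0 0 0.003 0 -1; 0 0 0.003 0 -1"

```text
time_s: 77.65
tool_pos: [0.582, 0.051, 0.1492]
tool_rot: [-179.9, -0.1, -174.5]
force: [-2.1, -6.3, -1.5]
grip_width: 0.0083
```

```bash
python3 arc.py
```

```text
t 77.65 [0.582  0.051  0.1492] theta -0.015486378355003355 r 0.1603416893340029 F [-2.1 -6.3 -1.5] w 0.008332519079656273 q [ 39.  23. -57.  97.  20.  72.  73.]
```

drive_tool:
  moves: "0 0 0 0 0; 0 0 0 0 0; 0 0 0 0 0; 0 0 0 0 0; 0 0 0 0 0; 0 0 -0.03 0 0; 0 0 -0.06 0 0; 0 0 -0.1 0 0"

```text
time_s: 78.45
tool_pos: [0.5815, 0.0531, 0.2499]
tool_rot: [180.0, -0.1, -174.4]
force: [0.3, -0.1, -0.9]
grip_width: 0.0433
```

```bash
python3 look.py w16 panel_handle=.171; python3 plan.py "0.6721 .0635 .25 185.5" "0.6721 .0635 .1405 185.5"; python3 - <<'E'
from h import *
z=np.load('w16_C.npz'); C=(z['K'],float(z['k']),z['T']); d=np.load('w16_d.npy')
c,s=np.cos(np.radians(5.45)),np.sin(np.radians(5.45))
for x,y in [(-60,-50),(-60,-78),(-60,0),(-60,50),(-100,-50),(-60,-100),(-135,-50)]:
    w=np.array([.5781+c*x/1e3-s*y/1e3,.1228+s*x/1e3+c*y/1e3,.135]); u,v=proj(C,w).round().astype(int)
    if 0<=u<640 and 0<=v<480: print((x,y),u,v,'z',np.median([atdepth(C,(a,b),d[b,a])[2] for a in range(u-2,u+3) for b in range(v-2,v+3)]).round(4))
E
```

```text
t 78.5
panel_handle 0.55 [318. 255.] [0.5859 0.0522 0.171 ]
now 78.55 [0.5852 0.0545 0.2555] 185.56 F [0.4 1.  0.6] T [ 0.14 -0.16 -0.01] w 0.0437 q [ 41.  18. -60.  88.  16.  82.  76.]
0.6721 .0635 .25 185.5  => -0.0873 0.0005 0.0055 0.1  dist 0.088
0.6721 .0635 .1405 185.5  => -0.0000 0.0000 0.1095 -0.0  dist 0.109
(-60, -50) 351 147 z 0.1346
(-60, -78) 307 147 z 0.1343
(-60, 0) 429 148 z 0.1347
(-60, 50) 505 149 z 0.1342
(-100, -50) 352 82 z 0.1345
(-60, -100) 272 147 z 0.1345
(-135, -50) 353 23 z 0.1345
```

drive_tool:
  moves: "-0.03 0 0 0 0; -0.06 0.0003 0 0 0; -0.087 0.0005 0 0 0; -0.087 0.0005 0.005 0 0; -0.087 0.0005 0.03 0 0; -0.087 0.0005 0.06 0 0; -0.087 0.0005 0.08 0 0; -0.087 0.0005 0.08 0 0"

```text
time_s: 79.35
tool_pos: [0.6662, 0.0612, 0.1661]
tool_rot: [-180.0, -0.4, -174.4]
force: [0.2, -0.2, 0.4]
grip_width: 0.0436
```

```bash
python3 look.py w17 cam_far_grip=.156; python3 plan.py "0.6721 .0635 .1405 185.5"
```

```text
t 79.4
cam_far_grip 0.95 [326. 302.] [0.6712 0.0643 0.156 ]
now 79.45 [0.6685 0.0619 0.1701] 185.54 F [0.  0.8 0.2] T [ 0.11 -0.15  0.04] w 0.0435 q [ 30.  32. -54.  82.  26.  79.  71.]
0.6721 .0635 .1405 185.5  => -0.0037 0.0012 0.0296 0.0  dist 0.030
```

drive_tool:
  moves: "0 0.0005 0.01 0 0; 0 0.0005 0.02 0 0; 0 0.0005 0.029 0 0; 0 0.0005 0.029 0 -1; 0 0.0005 0.029 0 -1; 0 0.0005 0.029 0 -1; 0 0.0005 0.029 0 -1; 0 0.0005 0.029 0 -1"
  grip_force: 30

```text
time_s: 80.25
tool_pos: [0.6689, 0.0636, 0.1413]
tool_rot: [179.9, 0.0, -174.4]
force: [1.0, -0.6, -0.3]
grip_width: 0.0118
```

```bash
python3 plan.py
```

```text
now 80.25 [0.6689 0.0636 0.1413] 185.55 F [ 1.  -0.6 -0.3] T [-0.5  -0.53 -0.15] w 0.0118 q [ 30.  34. -54.  84.  27.  76.  70.]
```

drive_tool:
  moves: "0 0 0 0 -1; 0 0 0 5 -1; 0 0 0 12 -1; 0 0 0 20 -1; 0 0 0 28 -1; 0 0 0 36 -1; 0 0 0 44 -1; 0 0 0 52 -1"

```text
time_s: 81.05
tool_pos: [0.6696, 0.0654, 0.1413]
tool_rot: [179.7, -0.1, 133.3]
force: [3.7, 5.2, -1.7]
grip_width: 0.0118
```

drive_tool:
  moves: "0 0 0 8 -1; 0 0 0 16 -1; 0 0 0 24 -1; 0 0 0 32 -1; 0 0 0 38 -1; 0 0 0 39.5 -1; 0 0 0 39.5 -1; 0 0 0 39.5 -1"

```text
time_s: 81.85
tool_pos: [0.671, 0.066, 0.1413]
tool_rot: [179.7, -0.2, 94.2]
force: [6.2, 6.5, -4.3]
grip_width: 0.0121
```

```bash
python3 plan.py
```

```text
now 81.85 [0.671  0.066  0.1413] 94.24 F [ 6.2  6.5 -4.3] T [ 1.19 -1.51  0.36] w 0.0121 q [ 19.  28. -36.  84.  17.  73. -15.]
```

drive_tool:
  moves: "0 0 0 0 0; 0 0 0 0 0; 0 0 0 0 0; 0 0 0 0 0; 0 0 -0.02 0 0; 0 0 -0.05 0 0; 0 0 -0.08 0 0; 0 0 -0.11 0 0"

```text
time_s: 82.65
tool_pos: [0.6685, 0.0618, 0.2519]
tool_rot: [-180.0, 0.0, 94.0]
force: [0.6, 0.3, -0.0]
grip_width: 0.0433
```

drive_tool:
  moves: "0 0 0 -8 0; 0 0 0 -16 0; 0 0 0 -24 0; 0 0 0 -32 0; 0 0 0 -40 0; 0 0 0 -48 0; 0 0 0 -56 0; 0 0 0 -60 0"

```text
time_s: 83.45
tool_pos: [0.6687, 0.0617, 0.2507]
tool_rot: [-180.0, -0.0, 154.2]
force: [-0.7, 0.4, -0.4]
grip_width: 0.0434
```

```bash
python3 -c "
from h import *
read_camera('top')"; python3 plan.py "0.4966 .0473 .25 185.5" "0.4966 .0473 .1405 185.5"
```

```text
now 83.5 [0.6687 0.0617 0.2507] 154.31 F [ 0.3 -0.8 -0.6] T [ 0.11 -0.16  0.03] w 0.0434 q [ 26.  27. -48.  76.  20.  85.  44.]
0.4966 .0473 .25 185.5  => 0.1489 -0.0876 0.0007 -31.2  dist 0.173
0.4966 .0473 .1405 185.5  => -0.0000 0.0000 0.1095 -0.0  dist 0.109
```

drive_tool:
  moves: "0.03 -0.018 0 -8 0; 0.06 -0.036 0 -16 0; 0.09 -0.053 0 -24 0; 0.12 -0.07 0 -31.2 0; 0.1489 -0.0876 0 -31.2 0; 0.1489 -0.0876 0 -31.2 0; 0.1489 -0.0876 0 -31.2 0; 0.1489 -0.0876 0 -31.2 0"

```text
time_s: 84.3
tool_pos: [0.4975, 0.0485, 0.2511]
tool_rot: [180.0, 0.1, -174.8]
force: [-0.0, 0.6, -0.6]
grip_width: 0.0436
```

```bash
python3 look.py w18 cam_near_grip=.156; python3 plan.py "0.4966 .0473 .1405 185.5"
```

```text
t 84.35
cam_near_grip 0.97 [317. 241.] [0.4979 0.0467 0.156 ]
now 84.4 [0.4974 0.049  0.2508] 185.23 F [-0.2  0.3  0.9] T [ 0.08 -0.13 -0.01] w 0.0437 q [ 50.   2. -59. 100.   2.  79.  86.]
0.4966 .0473 .1405 185.5  => 0.0010 -0.0016 0.1103 -0.3  dist 0.110
```

drive_tool:
  moves: "0.0005 -0.0016 0.03 0 0; 0.0005 -0.0016 0.06 0 0; 0.0005 -0.0016 0.085 0 0; 0.0005 -0.0016 0.1 0 0; 0.0005 -0.0016 0.11 0 0; 0.0005 -0.0016 0.11 0 -1; 0.0005 -0.0016 0.11 0 -1; 0.0005 -0.0016 0.11 0 -1"

```text
time_s: 85.2
tool_pos: [0.4972, 0.0473, 0.142]
tool_rot: [-180.0, 0.1, -174.8]
force: [0.1, 0.7, -1.0]
grip_width: 0.0272
```

drive_tool:
  moves: "0 0 0 0 -1; 0 0 0 0 -1; 0 0 0 0 -1; 0 0 0 0 -1; 0 0 0 6 -1; 0 0 0 14 -1; 0 0 0 22 -1; 0 0 0 30 -1"

```text
time_s: 86.0
tool_pos: [0.4966, 0.0475, 0.1415]
tool_rot: [180.0, 0.0, 154.9]
force: [-1.9, 2.0, 4.3]
grip_width: 0.0117
```

drive_tool:
  moves: "0 0 0 8 -1; 0 0 0 16 -1; 0 0 0 24 -1; 0 0 0 32 -1; 0 0 0 40 -1; 0 0 0 48 -1; 0 0 0 56 -1; 0 0 0 61.5 -1"

```text
time_s: 86.8
tool_pos: [0.4961, 0.0471, 0.1415]
tool_rot: [-180.0, 0.0, 93.5]
force: [-1.9, 1.2, 6.1]
grip_width: 0.012
```

```bash
python3 plan.py
```

```text
now 86.8 [0.4961 0.0471 0.1415] 93.49 F [-1.9  1.2  6.1] T [0.2  0.43 0.47] w 0.012 q [ 38.   7. -49. 109.   6.  67.  -9.]
```

drive_tool:
  moves: "0 0 0 0 0; 0 0 0 0 0; 0 0 0 0 0; 0 0 0 0 0; 0 0 -0.02 0 0; 0 0 -0.05 0 0; 0 0 -0.08 0 0; 0 0 -0.11 0 0"

```text
time_s: 87.6
tool_pos: [0.496, 0.047, 0.2518]
tool_rot: [-180.0, 0.0, 93.7]
force: [0.1, -0.0, -0.3]
grip_width: 0.0434
```

```bash
python3 plan.py "0.40 -.16 .40 60" "0.27 -.42 .40 30"
```

```text
now 87.6 [0.496  0.047  0.2518] 93.75 F [ 0.1 -0.  -0.3] T [-0.09 -0.1  -0.04] w 0.0434 q [ 41.   1. -49. 100.   1.  79.  -5.]
0.40 -.16 .40 60  => -0.2002 -0.1094 -0.1482 33.7  dist 0.272
0.27 -.42 .40 30  => -0.2902 0.0174 -0.0000 30.0  dist 0.291
```

drive_tool:
  moves: "-0.02 0 -0.04 0 0; -0.03 0.03 -0.08 0 0; -0.03 0.06 -0.12 0 0; -0.03 0.07 -0.14 0 0; -0.03 0.07 -0.14 0 0; -0.03 0.07 -0.14 0 0; -0.03 0.07 -0.14 0 0; -0.03 0.07 -0.14 0 0"

```text
time_s: 88.4
tool_pos: [0.5671, 0.0216, 0.3897]
tool_rot: [-179.9, 0.1, 93.7]
force: [-0.6, -0.3, 0.5]
grip_width: 0.0433
```

```bash
python3 look.py w19 cam_near_grip=.156 cam_far_grip=.156 panel_handle=.171; python3 - <<'E'
from h import *
np.set_printoptions(precision=3,suppress=True)
im,_=read_camera('scene'); save('s3',im); C=cam('scene')
for k,z in dict(key_grip=.193,tray=0,beaker=0,wash_bottle=0,buffer_bottle=0,cuvette_box=0,pocket_scale=0,bottle_c=.005).items():
    for r in pinpoint('scene',k)[:2]: print(k,round(r['conf'],2),atz(C,r['uv'],z))
w=cv2.imread('pics/w19.png'); t=im[190:390,140:540,::-1]
cv2.imwrite('pics/m4.png',np.vstack([w[0:300,20:620],cv2.resize(t,(600,300))]))
E
python3 caps.py top .064 t9
```

```text
t 88.45
cam_near_grip 0.7 [244. 171.] [0.4956 0.0474 0.156 ]
cam_far_grip 0.78 [436. 167.] [0.672  0.0633 0.156 ]
panel_handle 0.55 [341. 175.] [0.5846 0.0512 0.171 ]
key_grip 0.95 [ 0.665 -0.24   0.193]
tray 0.81 [ 0.417 -0.276  0.   ]
beaker 0.66 [0.495 0.441 0.   ]
beaker 0.42 [ 0.574 -0.449  0.   ]
buffer_bottle 0.57 [ 0.685 -0.374  0.   ]
cuvette_box 0.83 [0.362 0.428 0.   ]
pocket_scale 0.74 [ 0.584 -0.445  0.   ]
bottle_c 0.66 [ 0.364 -0.248  0.005]
bottle_c 0.57 [ 0.472 -0.268  0.005]
yellow [250 205  16  22 314] [257.4 215.5] [0.5903 0.1588 0.064 ]
yellow [418 258   9   9  68] [422.2 262.2] [ 0.4574 -0.2891  0.064 ]
green [401 292   8   7  48] [404.4 294.9] [ 0.37   -0.2378  0.064 ]
green [224 304  11  11  93] [228.7 309.4] [0.3342 0.2314 0.064 ]
```

View pics/m4.png

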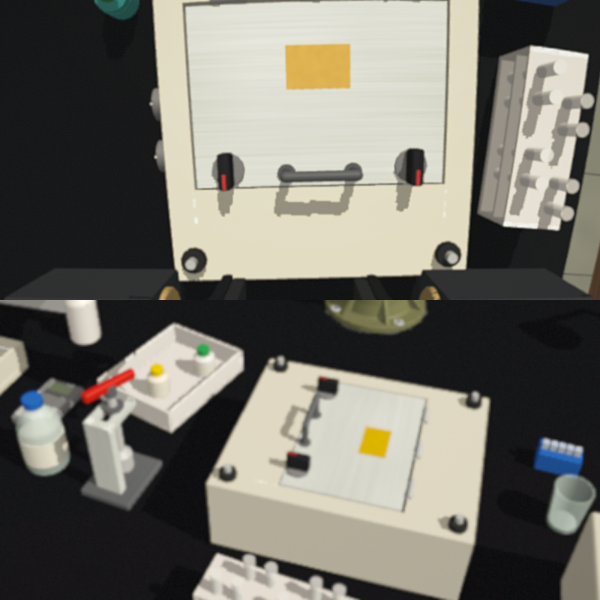

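```bash
python3 -c "
from cell import *
print(sign_off())"
```

```text
the job is handed in; nothing more can be done
None
```

The job is done and handed in at about 88 s of the 210 s allowed.

- **Bottles:** two were on the panel, yellow cap and green cap, and both stand upright in the white tray. Between checks the green one was shifted about 35 mm, probably by the random knock. It is still upright and inside the tray. I left the turquoise look-alike alone.
- **Panel and fasteners:** I unlocked both fasteners and opened the panel to its stop (about 1.85 rad). Later I closed it, and a depth check put it flush with the deck. Both fasteners turned back to their stops, and the wings look as they did at the start.
- **Nut:** the first turn was not clean. The socket apparently slipped over the nut at its stop, and backing the key off took the nut about 10° back. I saw this in a wrist picture, put the key back in and turned again until the torque rose to 0.42 N m. The last picture put the nut's flats at 9.9°, against 9.1° expected at the stop.
- **Key and the rest:** the key hangs in its forked stand. The beaker, buffer bottle, cuvette box and pocket scale read within about 10 mm of their first positions, which is the detectors' scatter. The network did not report the wash bottle in the last scene picture, so I have no final number for it, though the arm never worked near it.

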